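Close the warming bath against its gasket and bolt it

ROBOT

A 6-joint arm with a two-finger parallel gripper is mounted at the origin on the work surface. World frame = base frame: x ahead of the robot, y to its left, z up, the work surface at z = 0. Lengths are in m, angles in degrees, forces in N, time in s.
With the tool pointing down it reaches from about 0.4 to 0.825 m from the base axis. Payload 7 kg.
Tool frame: the origin (TCP) lies between the finger pads; the fingertips stand 8 mm ahead of it and the grasp point (between the pads) lies 11 mm behind it (r.tcp_to_tips is the distance from the TCP to the fingertips, in m); z points along the fingers, y is the line along which they close (so a half turn about z gives the same grasp; the last joint's range is limited). The gripper opens to 88 mm and grips with 3 to 60 N. Pads are 19 mm wide; open, the fingers measure 130 mm over their backs; the gripper's body (78 mm by 193 mm) begins 47 mm behind the grasp point.
Start: joints at [81.538, 20.546, 0.682, 0, -70.136, -16.507], TCP at [0.285, 0.612, 0.212] pointing down, gripper open.
Joint ranges: [-176.03, 176.03], [-82.01, 121.73], [-58.28, 71.71], [-173.87, 95.51], [-174.79, -0.11], [-173.66, 173.66]. Speed limits (degrees/s): [136.94, 136.94, 172.46, 180, 180, 180].

INTERFACE

Orientations are given as [roll, pitch, yaw] about the fixed x, y, z axes, in that order (R = Rz(yaw) Ry(pitch) Rx(roll)).
In Python, from rig import r gives the robot as it stands.
- The arm moves only by the tool play_rows, never from a script. Its argument "targets" is a list of rows, each a list of 6 numbers: the shift along the tool's x, y, z in m, then the turn, a rotation vector about the tool's x, y, z in rad. In form: [[x, y, z, ax, ay, az], ...]. A call has 1 to 10 rows; each row shifts and turns the commanded pose from where the row before left it, along the tool's axes as they then stand; what a row does not reach is not made up. A row lasts 1/10 s, in which the tool goes at most 50 mm and 8.59 degrees, less where a joint would pass 70% of its speed; a pose out of reach is approached as far as the arm can. A call with a gripper value outside its range is refused whole. "hand" is the finger opening in m, from 0 to 0.0876, set as the call begins (left out, the last holds). The fingers move at their own pace and stop on an object; "newtons" is the grip in N (left out, the last holds). Time passes only in rows, so rows that do not move let the fingers close. It gives the time, the measured TCP pose, the force, the opening and the grip force at its end, in the units of the state.
- r.state(): the state, without advancing time (a new reading comes with each control period).
- r.capture(name): name is "side" or "top" or "wrist"; returns the picture (400x640x3 uint8, red, green, blue); there is no depth.
- r.camera_params(name): a dict with "mtx" (3x3 intrinsics, pixels), "R" (3x3) and "t" (3): a world point X has camera coordinates R X + t. Camera axes: x right, y down, z forward; pixel columns grow to the right and rows downward; lengths in m; the calibration is good to about 2 mm. The wrist camera is an equidistant fisheye: a pixel r from the principal point sees the ray r / f radians off the axis. A picture is of the moment at which its call begins: read the wrist's pose just before it. camera_params takes no time and is no camera call; for the wrist camera it gives the pose at the moment of the call.
- r.sign_off(): hands the job in; it is judged then, once.
The state is a dict: "time": time; "joint_positions": joint angles; "dq": joint speeds; "effort": joint torques, N m; "ee_pos": TCP position; "tcp_rot": TCP orientation; "contact_force": force on the tool from outside, world axes, zero at the start; "torque": the same for the moment, N m; "gripper_width": finger opening in m; "grasp_force": force on a finger pad.
Only numpy, scipy, OpenCV 4.12 (cv2) and the standard library are available. Lean on these libraries where they do the work, as an engineer would, in place of code of your own. Each camera call takes 0.05 s, during which the arm holds its last target. There are 200 camera calls.

TASK

Swing the warming bath's lid down and press it against its gasket until the spring catch snaps over it and holds it, then slide the red bolt fully home over the lid. Press only as hard as the catch needs - feel for the snap, since the striker's height differs from bath to bath, and never lean on the closed lid with more than 18 N. Leave the jars, bottle, carafe, can and spoon around it where they are.

Things in the scene. Friction and masses are not known exactly. Their poses are not given: they have to be found in the camera images.
- bath: stainless warming bath, fixed; origin at the centre of the chamber's underside, on the table. x axis from its hinge side (by the robot) to its catch side, y towards its aluminium deck, z up. Chamber 216 (x) by 240 (y) mm, rim 122 mm high. Deck: y 120 to 225 mm, top 122 mm high. A steel bracket with the brass spring catch sticks out at x 105 to 158, y -43 to 43, up to 137 mm high
- lid_hinge (a point): middle of the lid's hinge line, which runs along the bath's y, 130 mm above the table; axes as the bath's
- lid (a joint): lid angle: 0 = level, positive = open. Stiff hinge: the 0.5 kg lid stays where left. Its striker bar meets the catch's ramp at 0.045 to 0.12 rad (3 to 8 N down on the grip), then a gasket and buffer push back, rising to 6 to 14 N where it snaps under the hook, at -0.035 to 0.035 rad, unknown since the striker is adjustable. A rigid stop ends the travel 1.5 mm lower, reached at 13 to 19 N
- lid_grip (a point): centre of the top of the black grip block on the lid's outside, 200 mm from the hinge line and 36 mm off the lid's underside plane (which holds the hinge line): where to push and press. Block 36 mm along the lid (x) by 110 mm (y), 22 mm tall; z points out of the lid. Lid 228 by 250 mm, 14 mm thick
- catch (a joint): how far the brass spring nose is pushed back (m): 0 = fully out; up to 0.005 while the striker is passing it; back to 0 once the striker is caught below it (and 0 too before they meet)
- bolt (a joint): travel of the sliding bolt (m): 0 = drawn back, 0.036 = fully home. It slides along the bath's -y over a lug on the lid's side; a lid that is not caught blocks it. About 2 N of friction; stays where left
- bolt_knob (a point): centre of the top of the bolt's upright red tab, 184 mm above the table; moves with the bolt; axes as the bath's. Tab 24 mm (x) by 12 mm (y), 28 mm tall, on a bar 18 mm wide; steel guide cheeks under it reach 18 mm to either side in x and 150 mm above the table
- spice_jar: small amber jar with green cap, 38 mm across, 58 mm tall, standing on the rear of the bath's deck, origin at the centre of its underside; to be left alone
- yellow_bottle: yellow bottle with blue cap, 64 mm across, 170 mm tall, on the table, origin at the centre of its underside; to be left alone
- coffee_jar: brown jar with black lid, 84 mm across, 120 mm tall, on the table, origin at the centre of its underside; to be left alone
- blue_jar: clear jar with blue lid, 80 mm across, 85 mm tall, on the table, origin at the centre of its underside; to be left alone
- carafe: glass coffee carafe with black handle, 124 mm across, 125 mm tall, on the table, origin at the centre of its underside; to be left alone
- spoon: spoon lying on the table beyond the bath, origin half-way along it; to be left alone
- small_can: red can, 66 mm across, 80 mm tall, on the table beyond the bath, origin at the centre of its underside; to be left alone

How it is judged (in metres and radians):
On the way, in this order (a step that is already met when the one before it is completed fails the run):
1. the lid has been swung down near its catch (below 0.2 rad) (value of joint lid below 0.2 rad).
2. the lid is caught: below 0.04 rad with the catch nose sprung back out (within 1.5 mm) (value of joint lid below 0.04 rad and value of joint catch below 0.0015 m), for 0.2 s.
3. the bolt is slid home (past 31 mm of its 36 mm) with the lid still caught (all of step 2 and value of joint bolt above 0.031 m), for 0.2 s.
At the end, for the whole second after the job is handed in: The lid is caught and still (below 0.04 rad, the catch nose out within 1.5 mm) and the bolt is home (past 31 mm of 36 mm) (all of step 3 and velocity of joint lid between -0.02 and 0.02 rad/s); the robot touches nothing.
It fails at once if the lid is driven against its rigid stop with more than 11 N there (well over 20 N down on the grip) (contact force between lid and stop above 11 N).
It fails at once if a bystander is moved by more than 20 mm (distance of any of spice_jar, yellow_bottle, coffee_jar, blue_jar, carafe, spoon, small_can from where it was at the start of the episode above 0.02 m).
It also fails if it takes over 56 s, if anything falls off the work surface, if the arm or the gripper's body presses on something with over 40 N, if the wrist force passes 120 N, or if a joint passes its speed limit or range.

## Working session

There is one attempt and no reset: what is moved stays moved. The work goes in short steps, Python scripts to look and compute and a tool call to move; the robot and the scene stay as the last step left them, time stands still between calls to the robot, and variables do not carry over. Pictures are saved under pics/ and viewed, at most 10 in all, crops included, and the job is handed in when it is done.

Besides the shell and the picture viewer there is one more tool, called after "Request:" as name([rows], argument=value, ...), one row to a line, values as JSON. play_rows: Moves the arm, as the interface text tells. Its arguments: {"type":"object","properties":{"targets":{"type":"array"},"hand":{"type":"number"},"newtons":{"type":"number"}},"required":["targets"]}

```bash
ls; mkdir -p pics
python3 - <<'E'
from rig import r
import cv2
print(r.state())
for n in ("side","top"):
    cv2.imwrite(f"pics/{n}0.png",r.capture(n)[:,:,::-1]); p=r.camera_params(n); print(n,p)
E
```

```text
pics
{'time': 0.0, 'joint_positions': array([ 8.15389190e+01,  2.05899664e+01,  6.31965285e-01, -2.07681490e-02,
       -7.01338286e+01, -1.65069552e+01]), 'dq': array([-0.01828776, -0.06809306,  0.05265268,  0.04564723,  0.05901793,
        0.02649445]), 'effort': array([-3.92526545e-04, -5.82717705e+01,  2.93058264e+01,  6.99741304e+00,
        6.99909084e-03, -1.47222440e-04]), 'ee_pos': array([0.28473025, 0.6114347 , 0.21132349]), 'tcp_rot': array([ 1.79906407e+02, -7.37573530e-03, -2.49751034e+01]), 'contact_force': array([-0.21530608,  0.05993733, -0.56088592]), 'torque': array([ 0.05365595,  0.01485056, -0.01514723]), 'grasp_force': 0.0, 'gripper_width': 0.08755385261892562}
side {'mtx': array([[387.12664594,   0.        , 324.70805831],
       [  0.        , 387.12664594, 196.94532764],
       [  0.        ,   0.        ,   1.        ]]), 'R': array([[-0.90382327, -0.42779517,  0.00973563],
       [-0.32331912,  0.66783455, -0.6704191 ],
       [ 0.28030026, -0.6090881 , -0.74191876]]), 't': array([0.5388584 , 0.30500523, 0.9750297 ])}
top {'mtx': array([[474.29804943,   0.        , 319.26051098],
       [  0.        , 474.29804943, 197.90750688],
       [  0.        ,   0.        ,   1.        ]]), 'R': array([[-0.02511811, -0.99967276,  0.0048432 ],
       [-0.98086509,  0.02370934, -0.19323961],
       [ 0.19306154, -0.00960434, -0.98113964]]), 't': array([-0.00151695,  0.60379302,  1.27014689])}
```

View pics/side0.png

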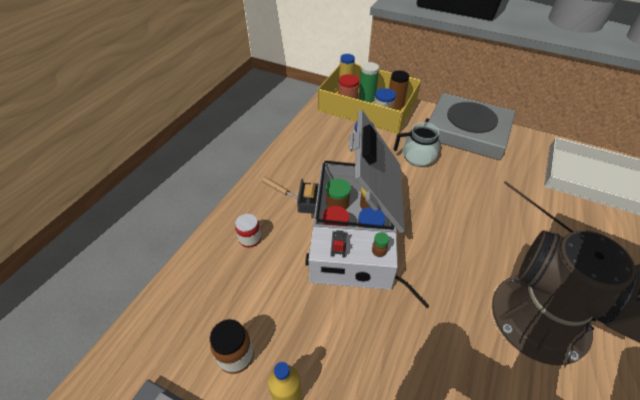

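View pics/top0.png

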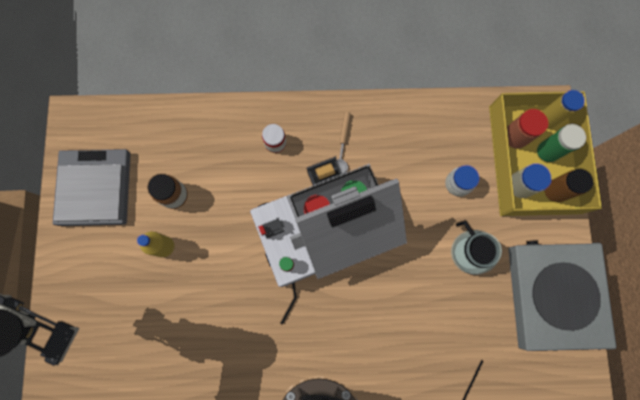

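The side view shows the lid open, with its black grip at about (370,145), the red bolt tab at (339,243) and the brass catch at (310,190). In the top view the tab is at about (265,230), the catch at (325,171), the deck corners at (252,210) and (277,285), and the grip at (351,211).

Run:
```python
import cv2,numpy as np
a=cv2.imread("pics/top0.png")[140:300,240:420];b=cv2.imread("pics/side0.png")[105:295,290:420]
a=cv2.resize(a,None,fx=2.5,fy=2.5,interpolation=cv2.INTER_CUBIC);b=cv2.resize(b,None,fx=2.5,fy=2.5,interpolation=cv2.INTER_CUBIC)
c=np.zeros((480,790,3),np.uint8);c[:400,:450]=a;c[:475,455:780]=b
cv2.imwrite("pics/crop0.png",c)
```

```text
(no output)
```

View pics/crop0.png

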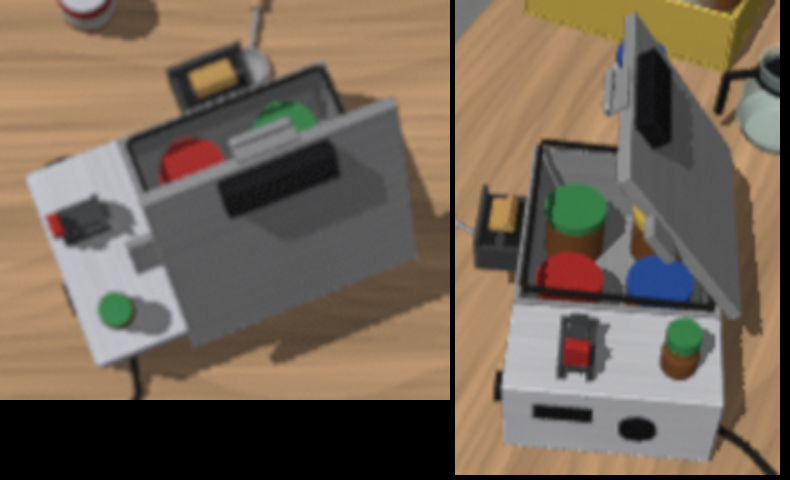

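```bash
cat > h.py <<'E'
from rig import r
import numpy as np
from scipy.optimize import least_squares
def ray(n,uv):
    p=r.camera_params(n);R=p["R"];d=R.T@np.linalg.inv(p["mtx"])@[uv[0],uv[1],1.];return -R.T@p["t"],d
def onz(n,uv,z):
    o,d=ray(n,uv);return o+d*(z-o[2])/d[2]
def proj(n,X):
    p=r.camera_params(n);c=p["R"]@X+p["t"];q=p["mtx"]@c;return q[:2]/q[2]
T=lambda u,v:("top",(240+u/2.5,140+v/2.5))
S=lambda u,v:("side",(290+(u-455)/2.5,105+v/2.5))
E
cat > fit.py <<'E'
from h import *
obs=[((.108,.225,.122),T(27,177)),((-.108,.225,.122),T(98,365)),((.108,-.120,.122),T(322,66)),
((.108,-.120,.122),S(541,142)),((.108,.225,.122),S(507,408)),((-.108,.225,.122),S(716,413))]
def W(q,X):
    c,s=np.cos(q[2]),np.sin(q[2]);return np.array([q[0]+c*X[0]-s*X[1],q[1]+s*X[0]+c*X[1],X[2]])
f=lambda q:np.concatenate([proj(n,W(q,X))-uv for X,(n,uv) in obs])
s=least_squares(f,[.5,0,.3]);print("bath",s.x,np.degrees(s.x[2]),f(s.x).round(1))
q=s.x;c,sn=np.cos(q[2]),np.sin(q[2]);Ri=np.array([[c,sn],[-sn,c]])
def loc(P): return np.r_[Ri@(P[:2]-q[:2]),P[2]]
print("knob",loc(onz(*T(54,224),.184)),loc(onz(*S(577,345),.184)))
print("catch",loc(onz(*T(212,76),.135)),loc(onz(*S(504,213),.135)))
print("jar",loc(onz(*T(117,310),.18)),loc(onz(*S(684,336),.18)))
# grip top-centre: intersect rays with bath y=0 plane ; y unknown-> triangulate
def tri(a,b):
    (o1,d1),(o2,d2)=ray(*a),ray(*b)
    t=np.linalg.lstsq(np.c_[d1,-d2],o2-o1,rcond=None)[0];return (o1+d1*t[0]+o2+d2*t[1])/2
print("grip",loc(tri(T(279,180),S(654,96))))
print("lidcorner far",loc(tri(T(395,100),S(632,15))),"near",loc(tri(T(140,195),S(624,180))))
E
python3 fit.py
```

```text
bath [ 0.53447782 -0.07662828  0.34375716] 19.69583418697947 [-1.9  0.2 -2.2  2.4  0.5 -0.7 -1.7  2.7 -2.5 -6.5  3.7 -0.5]
knob [0.0391254  0.20642115 0.184     ] [0.03754087 0.20644315 0.184     ]
catch [ 0.1359859  -0.00161136  0.135     ] [0.13243729 0.00163362 0.135     ]
jar [-0.063201    0.17754676  0.18      ] [-0.06198899  0.18270107  0.18      ]
grip [-0.01712799 -0.00343855  0.31315651]
lidcorner far [ 0.0107751  -0.12786763  0.31803919] near [0.01072629 0.11842818 0.31752724]
```

```bash
sed -i 's/^obs=.*/obs=[((.108,.225,.122),T(27,177)),((-.108,.225,.122),T(98,365)),((.108,-.120,.122),T(322,66)),((.038,.2065,.184),T(54,224)),((.038,.2065,.184),S(577,345)),((.132,0,.135),T(212,76)),((.132,0,.135),S(504,213)),/; s/,((.108,.225,.122),S(507,408)),((-.108,.225,.122),S(716,413))\]/]/' fit.py
cat >> fit.py <<'E'
for n,a in (("bottle",(145,240)),("coffee",(160,186))): print(n,onz("top",a,.15))
print("knobW",(onz(*T(54,224),.184)+onz(*S(577,345),.184))/2)
E
python3 fit.py
cat >> h.py <<'E'
from scipy.spatial.transform import Rotation as Ro
import sys
BX,BY,BT=.534,-.077,.344
def setbath(x,y,t):
    global BX,BY,BT; BX,BY,BT=x,y,t
def b2w(P): return np.r_[Ro.from_euler("z",BT).as_matrix()[:2,:2]@P[:2]+[BX,BY],P[2]]
def goal(P,tilt=0,yaw=None):
    """total tool-frame shift (current axes), then turn rotvec, to put fingertip centre at bath point P"""
    s=r.state();C=Ro.from_euler("xyz",s["tcp_rot"],degrees=True)
    G=Ro.from_euler("xyz",[np.pi,0,BT if yaw is None else yaw])*Ro.from_euler("y",np.radians(tilt))
    p=b2w(np.array(P,float))-G.as_matrix()[:,2]*r.tcp_to_tips
    print("target",p.round(4),"shift",(C.inv().apply(p-s["ee_pos"])).round(4),"turn",(C.inv()*G).as_rotvec().round(4))
    return p,G
E
python3 - <<'E'
from h import *
goal([-.017,0,.313+.08],0)
E
```

```text
bath [ 0.53569399 -0.07879706  0.34361343] 19.687599376296028 [-1.1 -0.3 -1.4  1.9  1.3 -1.1  1.  -0.1 -0.3 -0.9  0.8  1.1  0.2 -1.1
 -1.7  2.1]
knob [0.0386813  0.20887849 0.184     ] [0.03709676 0.20890027 0.184     ]
catch [0.1355717  0.00085991 0.135     ] [0.13202262 0.00410437 0.135     ]
jar [-0.06364095  0.17998939  0.18      ] [-0.06242968  0.18514388  0.18      ]
grip [-0.01754193 -0.00098929  0.31315651]
lidcorner far [ 0.01037905 -0.12541436  0.31803919] near [0.01029484 0.12088144 0.31752724]
bottle [0.48674872 0.4327136  0.15      ]
coffee [0.62743524 0.40003932 0.15      ]
knobW [0.50099511 0.13064586 0.184     ]
target [ 0.518  -0.0827  0.401 ] shift [ 0.5045  0.5311 -0.1887] turn [ 1.500e-03  5.000e-04 -7.799e-01]
```

Request:
play_rows([
  [0, 0, -0.045, 0, 0, 0],
  [0, 0, -0.045, 0, 0, 0],
  [0, 0, -0.045, 0, 0, 0],
  [0, 0, -0.045, 0, 0, 0],
  [0.03, 0.032, -0.002, 0, 0, 0],
  [0.03, 0.032, -0.002, 0, 0, 0],
  [0.03, 0.032, -0.002, 0, 0, 0],
  [0.03, 0.032, 0, 0, 0, 0],
  [0.03, 0.032, 0, 0, 0, 0],
  [0.03, 0.032, 0, 0, 0, 0],
], hand=0)

```text
time: 1.1
ee_pos: [0.3672, 0.36, 0.398]
tcp_rot: [180.0, 0.0, -25.0]
contact_force: [0.3, -0.1, 0.6]
gripper_width: 0.013
grasp_force: 0.0
```

Request:
play_rows([
  [0.03, 0.032, 0, 0, 0, 0],
  [0.03, 0.032, 0, 0, 0, 0],
  [0.03, 0.032, 0, 0, 0, 0],
  [0.03, 0.032, 0, 0, 0, 0],
  [0.03, 0.032, 0, 0, 0, 0],
  [0.03, 0.032, 0, 0, 0, 0],
  [0.03, 0.032, 0, 0, 0, 0],
  [0.03, 0.032, 0, 0, 0, 0],
  [0.03, 0.032, 0, 0, 0, 0],
  [0.03, 0.032, 0, 0, 0, 0],
])

```text
time: 2.1
ee_pos: [0.504, -0.0567, 0.3982]
tcp_rot: [-180.0, 0.0, -25.0]
contact_force: [0.8, 1.1, 0.4]
gripper_width: 0.0004
grasp_force: 0.0
```

Request:
play_rows([
  [0, 0, 0, 0, 0, -0.13],
  [0, 0, 0, 0, 0, -0.13],
  [0, 0, 0, 0, 0, -0.13],
  [0, 0, 0, 0, 0, -0.13],
  [0, 0, 0, 0, 0, -0.13],
  [0, 0, 0, 0, 0, -0.13],
  [0, 0, 0, 0, 0, 0],
])

```text
time: 2.8
ee_pos: [0.5037, -0.0549, 0.3979]
tcp_rot: [-180.0, 0.0, 19.8]
contact_force: [-0.5, -0.5, -0.6]
gripper_width: 0.0005
grasp_force: 0.0
```

```bash
sed -i 's/^BX,BY,BT=.*/BX,BY,BT=.5357,-.0788,.3437/' h.py
python3 - <<'E'
from h import *
n=np.array([-np.sin(.91),0,np.cos(.91)])
for d in (.045,.0): goal(np.array([-.0175,0,.313])+d*n,40)
E
```

```text
target [ 0.4809 -0.0984  0.3467] shift [-0.0362  0.0332  0.0512] turn [-0.0011  0.6988  0.0022]
target [ 0.5144 -0.0864  0.3191] shift [-0.0007  0.0333  0.0788] turn [-0.0011  0.6988  0.0022]
```

Request:
play_rows([
  [-0.012, 0.011, 0, 0, 0, 0],
  [-0.012, 0.011, 0, 0, 0, 0],
  [-0.012, 0.011, 0, 0, 0, 0],
  [0, 0, 0, 0, 0.14, 0],
  [0, 0, 0, 0, 0.14, 0],
  [0, 0, 0, 0, 0.14, 0],
  [0, 0, 0, 0, 0.14, 0],
  [0, 0, 0, 0, 0.14, 0],
  [0, 0, 0, 0, 0, 0],
])

```text
time: 3.7
ee_pos: [0.4778, -0.0995, 0.398]
tcp_rot: [-180.0, -40.4, 19.4]
contact_force: [0.9, -1.0, 1.6]
gripper_width: 0.0007
grasp_force: 0.0
```

Run:
```python
from h import *
n=np.array([-np.sin(.91),0,np.cos(.91)])
for d in (.04,.0): goal(np.array([-.0175,0,.313])+d*n,40)
print(r.state()["joint_positions"].round(1))
```

```text
target [ 0.4846 -0.0971  0.3437] shift [-0.0297 -0.      0.0461] turn [ 0.0019 -0.0077 -0.0032]
target [ 0.5144 -0.0864  0.3191] shift [-0.0216 -0.0001  0.0852] turn [ 0.0019 -0.0077 -0.0032]
[-1.000e-01 -2.190e+01 -2.280e+01 -1.610e+01 -5.150e+01  1.153e+02]
```

Request:
play_rows([
  [-0.01, 0, 0.015, 0, 0, 0],
  [-0.01, 0, 0.015, 0, 0, 0],
  [-0.01, 0, 0.016, 0, 0, 0],
  [0.002, 0, 0.01, 0, 0, 0],
  [0.002, 0, 0.01, 0, 0, 0],
  [0, 0, 0, 0, 0, 0],
])

```text
time: 4.3
ee_pos: [0.5033, -0.0903, 0.3305]
tcp_rot: [-180.0, -40.0, 19.7]
contact_force: [1.4, 0.1, 0.1]
gripper_width: 0.0005
grasp_force: 0.0
```

Run:
```python
from h import *
import cv2
a=r.capture("side")[85:285,250:450,::-1];b=r.capture("top")[120:320,200:440,::-1]
cv2.imwrite("pics/c1.png",np.hstack([cv2.resize(a,(400,400)),cv2.resize(b,(480//1-80,400*400//480))if 0 else cv2.resize(b,(400,400))]))
```

```text
(no output)
```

View pics/c1.png

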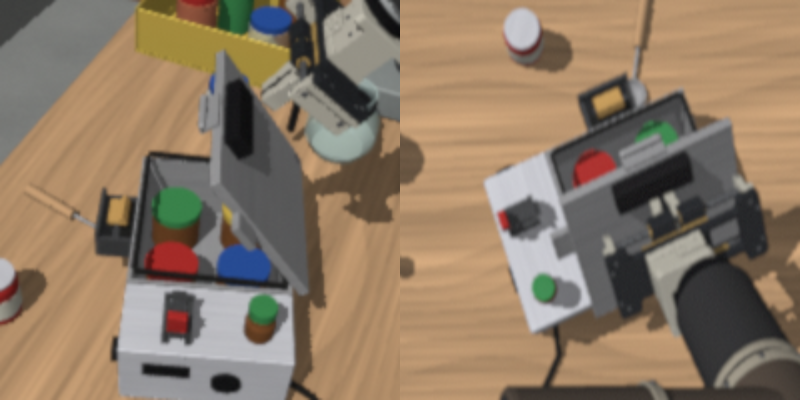

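```bash
cat >> h.py <<'E'
HX,HZ=-.113,.130
def grip(th,off=0): 
    c,s=np.cos(th),np.sin(th);return np.array([HX+.2*c-(.036+off)*s,0,HZ+.2*s+(.036+off)*c])
def rows(path):
    s=r.state();C=Ro.from_euler("xyz",s["tcp_rot"],degrees=True);p0=s["ee_pos"]
    for P,tilt in path:
        G=Ro.from_euler("xyz",[np.pi,0,BT])*Ro.from_euler("y",np.radians(tilt))
        p=b2w(np.array(P,float))-G.as_matrix()[:,2]*r.tcp_to_tips
        print(np.r_[C.inv().apply(p-p0),(C.inv()*G).as_rotvec()].round(4).tolist());C,p0=G,p
E
python3 - <<'E'
from h import *
print(grip(.91))
th=[.91,.88,.84]+list(np.arange(.76,.13,-.08))
rows([(grip(t),40*t/.91) for t in th])
E
```

```text
[-0.01867298  0.          0.30999559]
[-0.0015, 0.0002, 0.0187, -0.0004, -0.0015, 0.0009]
[0.0024, -0.0, 0.0057, 0.0, -0.023, -0.0]
[0.0031, 0.0, 0.0076, 0.0, -0.0307, 0.0]
[0.0058, 0.0, 0.0154, -0.0, -0.0614, 0.0]
[0.0055, -0.0, 0.0155, 0.0, -0.0614, -0.0]
[0.0052, -0.0, 0.0156, -0.0, -0.0614, 0.0]
[0.0049, 0.0, 0.0156, 0.0, -0.0614, -0.0]
[0.0047, 0.0, 0.0157, -0.0, -0.0614, -0.0]
[0.0044, -0.0, 0.0158, 0.0, -0.0614, -0.0]
[0.0041, 0.0, 0.0159, 0.0, -0.0614, -0.0]
[0.0038, 0.0, 0.0159, 0.0, -0.0614, -0.0]
```

Request:
play_rows([
  [0, 0, 0.006, 0, 0, 0],
  [0, 0, 0.006, 0, 0, 0],
  [-0.001, 0, 0.006, 0, 0, 0],
  [0.0024, 0, 0.0057, 0, -0.023, 0],
  [0, 0, 0, 0, 0, 0],
])

```text
time: 4.9
ee_pos: [0.5184, -0.0847, 0.3131]
tcp_rot: [180.0, -38.7, 19.8]
contact_force: [-0.0, 0.8, -0.7]
gripper_width: 0.0003
grasp_force: 0.0
```

Request:
play_rows([
  [0.0031, 0, 0.0076, 0, -0.031, 0],
  [0.0029, 0, 0.0077, 0, -0.031, 0],
  [0.0029, 0, 0.0077, 0, -0.031, 0],
  [0, 0, 0, 0, 0, 0],
])

```text
time: 5.3
ee_pos: [0.5383, -0.0774, 0.3002]
tcp_rot: [-180.0, -33.4, 19.8]
contact_force: [0.0, 0.5, -0.6]
gripper_width: 0.0005
grasp_force: 0.0
```

Run:
```python
from h import *
import cv2
a=r.capture("side")[85:285,250:450,::-1];b=r.capture("top")[120:320,240:440,::-1]
cv2.imwrite("pics/c2.png",np.hstack([cv2.resize(a,(400,400)),cv2.resize(b,(400,400))]))
```

```text
(no output)
```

View pics/c2.png

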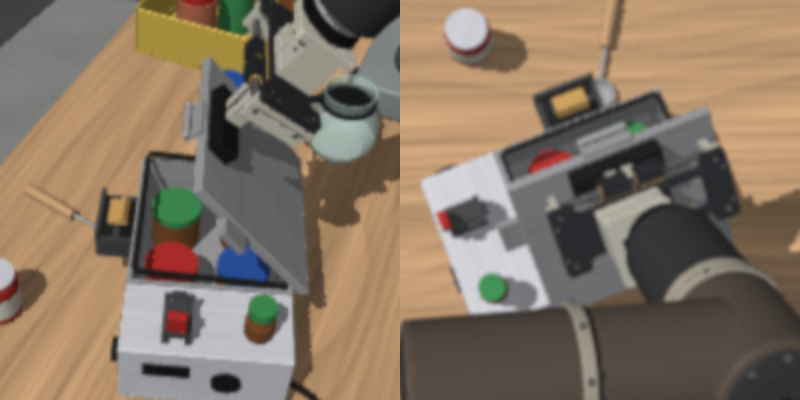

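The lid is following the fingers: its far edge has moved towards the catch, and the tips are on the grip at about (620,180). I'll continue the arc.

Request:
play_rows([
  [0.0028, 0, 0.0077, 0, -0.031, 0],
  [0.0028, 0, 0.0077, 0, -0.031, 0],
  [0.0026, 0, 0.0078, 0, -0.031, 0],
  [0.0026, 0, 0.0078, 0, -0.031, 0],
  [0.0025, 0, 0.0078, 0, -0.031, 0],
  [0.0025, 0, 0.0078, 0, -0.031, 0],
  [0, 0, 0, 0, 0, 0],
])

```text
time: 6.1
ee_pos: [0.5725, -0.0651, 0.2659]
tcp_rot: [-180.0, -22.5, 19.7]
contact_force: [-1.1, -0.4, -0.5]
gripper_width: 0.0002
grasp_force: 0.0
```

Request:
play_rows([
  [0.0023, 0, 0.0078, 0, -0.031, 0],
  [0.0023, 0, 0.0078, 0, -0.031, 0],
  [0.0022, 0, 0.0079, 0, -0.031, 0],
  [0.0022, 0, 0.0079, 0, -0.031, 0],
  [0.0021, 0, 0.0079, 0, -0.031, 0],
  [0.0021, 0, 0.0079, 0, -0.031, 0],
  [0, 0, 0, 0, 0, 0],
])

```text
time: 6.8
ee_pos: [0.598, -0.056, 0.2252]
tcp_rot: [-180.0, -11.9, 19.7]
contact_force: [0.1, -0.8, -0.0]
gripper_width: 0.0003
grasp_force: 0.0
```

Run:
```python
from h import *
print(r.state()["contact_force"])
rows([(grip(t),40*t/.91) for t in (.28,.24,.20,.16,.12)])
```

```text
[ 0.07027159 -0.8279478  -0.04552595]
[0.0017, 0.0005, -0.0022, -0.0006, 0.0073, 0.0007]
[0.002, 0.0, 0.0079, 0.0, -0.0307, -0.0]
[0.002, 0.0, 0.0079, -0.0, -0.0307, 0.0]
[0.0019, -0.0, 0.008, 0.0, -0.0307, 0.0]
[0.0018, -0.0, 0.008, -0.0, -0.0307, 0.0]
```

Request:
play_rows([
  [0.001, 0, 0.004, 0, -0.03, 0],
  [0.001, 0, 0.004, 0, -0.03, 0],
  [0.001, 0, 0.004, 0, -0.03, 0],
  [0.001, 0, 0.004, 0, -0.03, 0],
  [0.001, 0, 0.004, 0, -0.03, 0],
  [0.001, 0, 0.003, 0, -0.03, 0],
  [0, 0, 0, 0, -0.027, 0],
  [0, 0, 0, 0, 0, 0],
])

```text
time: 7.6
ee_pos: [0.6067, -0.0531, 0.2045]
tcp_rot: [180.0, -0.1, 19.7]
contact_force: [-0.5, -0.8, -0.1]
gripper_width: 0.0006
grasp_force: 0.0
```

Request:
play_rows([
  [0, 0, 0.002, 0, 0, 0],
  [0, 0, 0.002, 0, 0, 0],
  [0, 0, 0, 0, 0, 0],
])

```text
time: 7.9
ee_pos: [0.6057, -0.0534, 0.2011]
tcp_rot: [-180.0, -0.3, 19.7]
contact_force: [-0.7, -1.0, 0.2]
gripper_width: 0.0005
grasp_force: 0.0
```

Request:
play_rows([
  [0, 0, 0.002, 0, 0, 0],
  [0, 0, 0, 0, 0, 0],
])

```text
time: 8.1
ee_pos: [0.6059, -0.0534, 0.1992]
tcp_rot: [-180.0, -0.3, 19.7]
contact_force: [-0.3, 0.1, 0.0]
gripper_width: 0.0004
grasp_force: 0.0
```

Run:
```python
from h import *
rows([(grip(t),0) for t in (.12,.08,.04,0,-.035)])
```

```text
[0.0065, 0.0003, 0.0016, -0.0001, -0.0051, 0.0004]
[0.0022, 0.0, 0.0078, 0.0, 0.0, 0.0]
[0.0019, -0.0, 0.0079, 0.0, 0.0, 0.0]
[0.0016, 0.0, 0.008, 0.0, 0.0, 0.0]
[0.0011, -0.0, 0.007, 0.0, 0.0, 0.0]
```

Request:
play_rows([
  [0.003, 0, 0, 0, 0, 0],
  [0.004, 0, 0.001, 0, 0, 0],
  [0, 0, 0, 0, 0, 0],
])

```text
time: 8.4
ee_pos: [0.6133, -0.0507, 0.1982]
tcp_rot: [180.0, -0.3, 19.7]
contact_force: [-1.2, -0.3, 0.5]
gripper_width: 0.0004
grasp_force: 0.0
```

Request:
play_rows([
  [0.0005, 0, 0.002, 0, 0, 0],
  [0, 0, 0, 0, 0, 0],
])

```text
time: 8.6
ee_pos: [0.6131, -0.0507, 0.1959]
tcp_rot: [-180.0, -0.3, 19.7]
contact_force: [0.1, -0.4, -1.5]
gripper_width: 0.0007
grasp_force: 0.0
```

Request:
play_rows([
  [0.0005, 0, 0.002, 0, 0, 0],
  [0, 0, 0, 0, 0, 0],
])

```text
time: 8.8
ee_pos: [0.6136, -0.0506, 0.194]
tcp_rot: [-180.0, -0.3, 19.7]
contact_force: [-0.2, -0.1, -0.0]
gripper_width: 0.0004
grasp_force: 0.0
```

Request:
play_rows([
  [0.0003, 0, 0.001, 0, 0, 0],
  [0, 0, 0, 0, 0, 0],
])

```text
time: 9.0
ee_pos: [0.614, -0.0505, 0.1932]
tcp_rot: [-180.0, -0.3, 19.7]
contact_force: [-0.2, -0.6, 0.4]
gripper_width: 0.0007
grasp_force: 0.0
```

Request:
play_rows([
  [0.0003, 0, 0.001, 0, 0, 0],
  [0, 0, 0, 0, 0, 0],
])

```text
time: 9.2
ee_pos: [0.6143, -0.0504, 0.1922]
tcp_rot: [-180.0, -0.3, 19.7]
contact_force: [0.8, 0.2, 0.5]
gripper_width: 0.0002
grasp_force: 0.0
```

Request:
play_rows([
  [0.0003, 0, 0.001, 0, 0, 0],
  [0, 0, 0, 0, 0, 0],
])

```text
time: 9.4
ee_pos: [0.6145, -0.0503, 0.1912]
tcp_rot: [-180.0, -0.3, 19.7]
contact_force: [-0.3, 0.7, 0.1]
gripper_width: 0.0004
grasp_force: 0.0
```

Request:
play_rows([
  [0.0003, 0, 0.001, 0, 0, 0],
  [0, 0, 0, 0, 0, 0],
])

```text
time: 9.6
ee_pos: [0.6148, -0.0501, 0.1902]
tcp_rot: [-180.0, -0.3, 19.7]
contact_force: [0.2, 0.2, -0.1]
gripper_width: 0.0006
grasp_force: 0.0
```

Request:
play_rows([
  [0.0003, 0, 0.001, 0, 0, 0],
  [0, 0, 0, 0, 0, 0],
])

```text
time: 9.8
ee_pos: [0.6151, -0.0501, 0.1892]
tcp_rot: [-180.0, -0.3, 19.7]
contact_force: [-0.4, 0.2, -0.9]
gripper_width: 0.0007
grasp_force: 0.0
```

Request:
play_rows([
  [0.0003, 0, 0.001, 0, 0, 0],
  [0, 0, 0, 0, 0, 0],
])

```text
time: 10.0
ee_pos: [0.6154, -0.0499, 0.1882]
tcp_rot: [-180.0, -0.3, 19.7]
contact_force: [0.1, 0.2, -0.1]
gripper_width: 0.0003
grasp_force: 0.0
```

Request:
play_rows([
  [0.0003, 0, 0.001, 0, 0, 0],
  [0, 0, 0, 0, 0, 0],
])

```text
time: 10.2
ee_pos: [0.6157, -0.0498, 0.1872]
tcp_rot: [-180.0, -0.3, 19.7]
contact_force: [0.3, 0.4, -0.4]
gripper_width: 0.0002
grasp_force: 0.0
```

Request:
play_rows([
  [0.0003, 0, 0.001, 0, 0, 0],
  [0, 0, 0, 0, 0, 0],
])

```text
time: 10.4
ee_pos: [0.616, -0.0498, 0.1862]
tcp_rot: [-180.0, -0.3, 19.7]
contact_force: [-0.3, 0.2, -0.6]
gripper_width: 0.0006
grasp_force: 0.0
```

Run:
```python
from h import *
import cv2
a=r.capture("side")[120:280,280:440,::-1];b=r.capture("wrist")[:,:,::-1]
cv2.imwrite("pics/c3.png",np.hstack([cv2.resize(a,(400,400),interpolation=2),cv2.resize(b[50:350,170:470],(400,400))]))
```

```text
(no output)
```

View pics/c3.png

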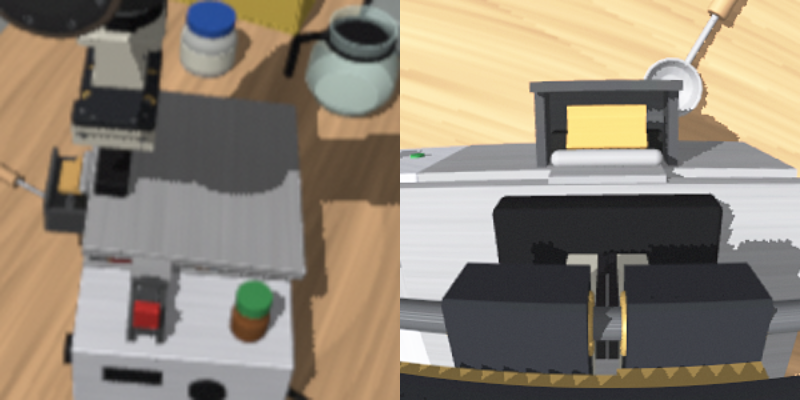

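The lid is nearly shut, with the striker bar just at the brass nose (wrist view, about 607,155) and the tips on the grip. I'll keep pressing in small steps.

Request:
play_rows([
  [0.0002, 0, 0.001, 0, 0, 0],
  [0, 0, 0, 0, 0, 0],
])

```text
time: 10.7
ee_pos: [0.6162, -0.0497, 0.1852]
tcp_rot: [-180.0, -0.3, 19.7]
contact_force: [-0.0, 0.3, 0.3]
gripper_width: 0.0003
grasp_force: 0.0
```

Request:
play_rows([
  [0.0002, 0, 0.001, 0, 0, 0],
  [0, 0, 0, 0, 0, 0],
])

```text
time: 10.9
ee_pos: [0.6164, -0.0496, 0.1842]
tcp_rot: [-180.0, -0.3, 19.7]
contact_force: [0.1, 0.5, 0.1]
gripper_width: 0.0004
grasp_force: 0.0
```

Request:
play_rows([
  [0.0002, 0, 0.001, 0, 0, 0],
  [0, 0, 0, 0, 0, 0],
])

```text
time: 11.1
ee_pos: [0.6165, -0.0495, 0.1832]
tcp_rot: [-180.0, -0.3, 19.7]
contact_force: [-0.1, 0.5, 0.3]
gripper_width: 0.0007
grasp_force: 0.0
```

Request:
play_rows([
  [0.0002, 0, 0.001, 0, 0, 0],
  [0, 0, 0, 0, 0, 0],
])

```text
time: 11.3
ee_pos: [0.6168, -0.0495, 0.1822]
tcp_rot: [-180.0, -0.3, 19.7]
contact_force: [0.2, 0.0, -0.4]
gripper_width: 0.0005
grasp_force: 0.0
```

Request:
play_rows([
  [0.0002, 0, 0.001, 0, 0, 0],
  [0, 0, 0, 0, 0, 0],
])

```text
time: 11.5
ee_pos: [0.6169, -0.0494, 0.1812]
tcp_rot: [-180.0, -0.3, 19.7]
contact_force: [-0.0, 0.9, -0.9]
gripper_width: 0.0003
grasp_force: 0.0
```

Request:
play_rows([
  [0.0002, 0, 0.001, 0, 0, 0],
  [0, 0, 0, 0, 0, 0],
])

```text
time: 11.7
ee_pos: [0.6171, -0.0493, 0.1802]
tcp_rot: [-180.0, -0.3, 19.7]
contact_force: [0.2, 0.5, -0.2]
gripper_width: 0.0002
grasp_force: 0.0
```

Request:
play_rows([
  [0.0002, 0, 0.0007, 0, 0, 0],
  [0, 0, 0, 0, 0, 0],
])

```text
time: 11.9
ee_pos: [0.6174, -0.0493, 0.1796]
tcp_rot: [-180.0, -0.3, 19.7]
contact_force: [-0.2, 0.7, -0.5]
gripper_width: -0.0001
grasp_force: 0.0
```

Request:
play_rows([
  [0.0001, 0, 0.0007, 0, 0, 0],
  [0, 0, 0, 0, 0, 0],
])

```text
time: 12.1
ee_pos: [0.6174, -0.0493, 0.1789]
tcp_rot: [-180.0, -0.3, 19.7]
contact_force: [-0.3, 0.5, -0.3]
gripper_width: 0.0007
grasp_force: 0.0
```

Run:
```python
from h import *
import cv2
a=r.capture("side")[120:280,280:440,::-1]
a=cv2.resize(a,(800,800),interpolation=2)[200:]
s=r.state();tip=s["ee_pos"]-np.array([0,0,r.tcp_to_tips]);print("tip",tip,r.tcp_to_tips)
def P(X,col):
    u=proj("side",X);q=((u-[280,120]+.5)*5-[0,200]).astype(int);cv2.circle(a,tuple(q),4,col,-1);return q
P(tip,(0,0,255))
for th,col in ((0,(255,0,0)),(.06,(0,255,0)),(.12,(0,255,255))):
  c,sn=np.cos(th),np.sin(th)
  for x,y,z in ((.2,.055,.036),(.228,.125,.014),(.114,.125,.014),(.0,.125,.014)):
    print(th,P(b2w(np.array([HX+x*c-z*sn,y,HZ+x*sn+z*c])),col))
cv2.imwrite("pics/c4.png",a)
```

```text
tip [ 0.61744708 -0.04923768  0.17091588] 0.008
0 [222 190]
0 [153 315]
0 [376 334]
0 [602 353]
0.06 [227 175]
0.06 [155 299]
0.06 [379 326]
0.06 [604 353]
0.12 [233 160]
0.12 [159 282]
0.12 [383 318]
0.12 [606 353]
```

View pics/c4.png

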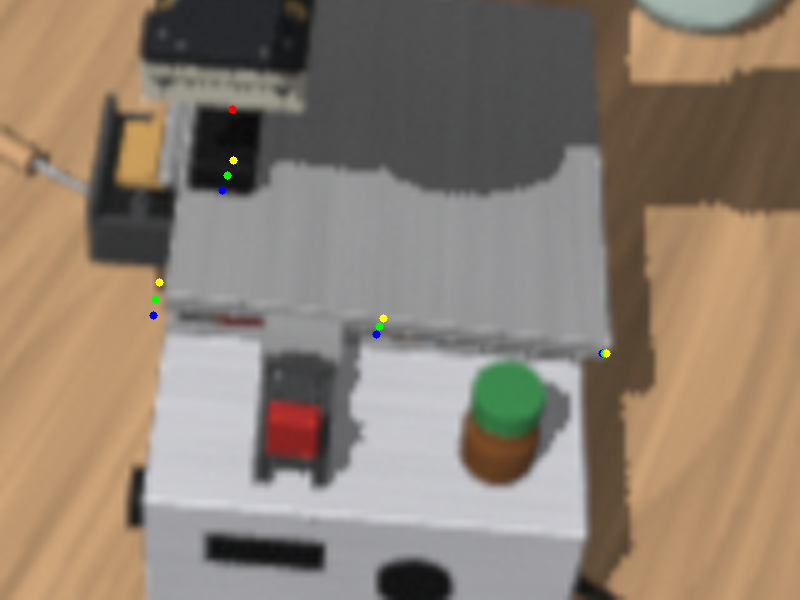

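The lid sits on the ramp at about 0.05 rad (front corner at 170,290). The tips look slightly above the grip, so I'll keep going down.

Request:
play_rows([
  [0, 0, 0.0007, 0, 0, 0],
  [0, 0, 0, 0, 0, 0],
])

```text
time: 12.35
ee_pos: [0.6174, -0.0492, 0.1782]
tcp_rot: [-180.0, -0.3, 19.7]
contact_force: [0.4, -1.0, 0.6]
gripper_width: 0.0005
grasp_force: 0.0
```

Request:
play_rows([
  [0, 0, 0.0007, 0, 0, 0],
  [0, 0, 0, 0, 0, 0],
])

```text
time: 12.55
ee_pos: [0.6174, -0.0493, 0.1775]
tcp_rot: [-180.0, -0.3, 19.7]
contact_force: [0.9, 0.4, -0.6]
gripper_width: 0.0003
grasp_force: 0.0
```

Request:
play_rows([
  [0, 0, 0.0007, 0, 0, 0],
  [0, 0, 0, 0, 0, 0],
])

```text
time: 12.75
ee_pos: [0.6175, -0.0492, 0.1768]
tcp_rot: [-180.0, -0.3, 19.7]
contact_force: [-0.2, -0.6, -0.3]
gripper_width: 0.0003
grasp_force: 0.0
```

Request:
play_rows([
  [0, 0, 0.0007, 0, 0, 0],
  [0, 0, 0, 0, 0, 0],
])

```text
time: 12.95
ee_pos: [0.6174, -0.0492, 0.1761]
tcp_rot: [-180.0, -0.3, 19.7]
contact_force: [0.2, -0.2, 0.5]
gripper_width: 0.0005
grasp_force: 0.0
```

Request:
play_rows([
  [0, 0, 0.0007, 0, 0, 0],
  [0, 0, 0, 0, 0, 0],
])

```text
time: 13.15
ee_pos: [0.6175, -0.0492, 0.1754]
tcp_rot: [-180.0, -0.3, 19.7]
contact_force: [0.0, 0.3, -0.4]
gripper_width: 0.0003
grasp_force: 0.0
```

Request:
play_rows([
  [0, 0, 0.0007, 0, 0, 0],
  [0, 0, 0, 0, 0, 0],
])

```text
time: 13.35
ee_pos: [0.6174, -0.0492, 0.1747]
tcp_rot: [-180.0, -0.3, 19.7]
contact_force: [0.7, -0.9, -0.6]
gripper_width: 0.0005
grasp_force: 0.0
```

Request:
play_rows([
  [0, 0, 0.0007, 0, 0, 0],
  [0, 0, 0, 0, 0, 0],
])

```text
time: 13.55
ee_pos: [0.6175, -0.0492, 0.174]
tcp_rot: [-180.0, -0.3, 19.7]
contact_force: [-0.6, 0.4, -0.8]
gripper_width: 0.0003
grasp_force: 0.0
```

Request:
play_rows([
  [0, 0, 0.0007, 0, 0, 0],
  [0, 0, 0, 0, 0, 0],
])

```text
time: 13.75
ee_pos: [0.6174, -0.0492, 0.1733]
tcp_rot: [-180.0, -0.3, 19.7]
contact_force: [0.6, 0.6, 0.2]
gripper_width: 0.0005
grasp_force: 0.0
```

Run:
```python
from h import *
import cv2
b=r.capture("wrist")[:,:,::-1]; a=r.capture("side")[150:210,290:370,::-1]
cv2.imwrite("pics/c5.png",np.vstack([cv2.resize(b[120:300,200:440],None,fx=2.5,fy=2.5,interpolation=2)[:330],cv2.resize(a,(600,450),interpolation=2)[:270]]))
```

```text
(no output)
```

View pics/c5.png

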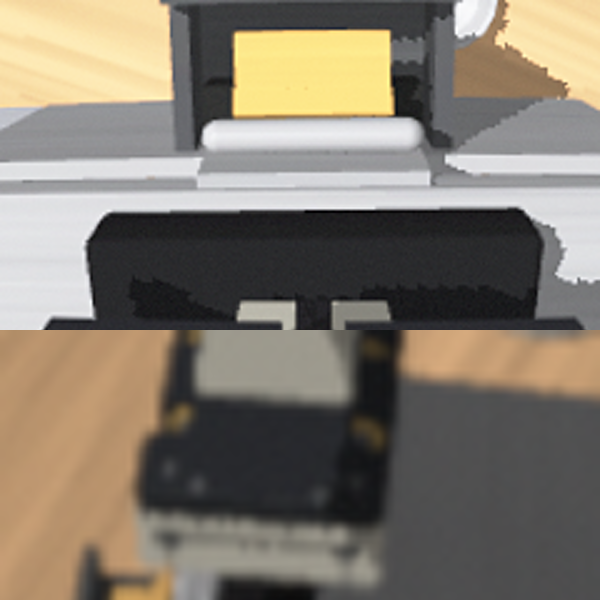

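Request:
play_rows([
  [0, 0, 0.0007, 0, 0, 0],
  [0, 0, 0, 0, 0, 0],
])

```text
time: 14.05
ee_pos: [0.6175, -0.0492, 0.1726]
tcp_rot: [-180.0, -0.3, 19.7]
contact_force: [1.2, -0.2, -0.2]
gripper_width: 0.0006
grasp_force: 0.0
```

Request:
play_rows([
  [0, 0, 0.0007, 0, 0, 0],
  [0, 0, 0, 0, 0, 0],
])

```text
time: 14.25
ee_pos: [0.6175, -0.0492, 0.1718]
tcp_rot: [-180.0, -0.3, 19.7]
contact_force: [0.2, 0.6, -1.5]
gripper_width: 0.0004
grasp_force: 0.0
```

Request:
play_rows([
  [0, 0, 0.0006, 0, 0, 0],
  [0, 0, 0, 0, 0, 0],
])

```text
time: 14.45
ee_pos: [0.6175, -0.0492, 0.1713]
tcp_rot: [-180.0, -0.3, 19.7]
contact_force: [0.3, 1.0, 0.7]
gripper_width: 0.0007
grasp_force: 0.0
```

Request:
play_rows([
  [0, 0, 0.0006, 0, 0, 0],
  [0, 0, 0, 0, 0, 0],
])

```text
time: 14.65
ee_pos: [0.6175, -0.0492, 0.1707]
tcp_rot: [-180.0, -0.3, 19.7]
contact_force: [-0.5, 0.1, 0.7]
gripper_width: 0.0005
grasp_force: 0.0
```

Request:
play_rows([
  [0, 0, 0.0006, 0, 0, 0],
  [0, 0, 0, 0, 0, 0],
])

```text
time: 14.85
ee_pos: [0.6175, -0.0492, 0.1701]
tcp_rot: [-180.0, -0.3, 19.7]
contact_force: [0.4, 0.5, 0.1]
gripper_width: 0.0003
grasp_force: 0.0
```

Request:
play_rows([
  [0, 0, 0.0006, 0, 0, 0],
  [0, 0, 0, 0, 0, 0],
])

```text
time: 15.05
ee_pos: [0.6175, -0.0492, 0.1695]
tcp_rot: [-180.0, -0.3, 19.7]
contact_force: [0.1, -0.3, 0.5]
gripper_width: 0.0006
grasp_force: 0.0
```

Request:
play_rows([
  [0, 0, 0.0006, 0, 0, 0],
  [0, 0, 0, 0, 0, 0],
])

```text
time: 15.25
ee_pos: [0.6175, -0.0492, 0.1689]
tcp_rot: [-180.0, -0.3, 19.7]
contact_force: [-0.9, 0.1, 0.2]
gripper_width: 0.0002
grasp_force: 0.0
```

Run:
```python
from h import *
import cv2
n=r.capture("side")[:,:,::-1];a=cv2.resize(n[120:280,280:440],(800,800),interpolation=2)[200:]
o=cv2.imread("pics/c4.png")
for nm,im in(("old",o),("new",a)):
    g=cv2.cvtColor(im,cv2.COLOR_BGR2GRAY).astype(int)
    print(nm,[ (x,int(np.argmin(np.diff(g[260:335:3,x]))*3+260)) for x in (180,200,220,240,400,500,580)])
print(cv2.absdiff(o,a)[100:400,150:620].mean())
```

```text
old [(180, 296), (200, 311), (220, 311), (240, 314), (400, 320), (500, 329), (580, 278)]
new [(180, 296), (200, 311), (220, 311), (240, 317), (400, 320), (500, 329), (580, 260)]
3.7678132387706857
```

Run:
```python
from h import *
import cv2
p=r.camera_params("wrist");K=p["mtx"]
b=r.capture("wrist")[:,:,::-1].copy();print(K.round(1).tolist(),(-p["R"].T@p["t"]).round(3),p["R"][2].round(3))
big=cv2.resize(b,None,fx=2.5,fy=2.5,interpolation=2)
def pr(X):
    c=p["R"]@X+p["t"];rho=np.hypot(c[0],c[1]);t=np.arctan2(rho,c[2]);return np.array([K[0,2]+K[0,0]*t*c[0]/rho,K[1,2]+K[1,1]*t*c[1]/rho])
def dot(X,col):
    q=(pr(X)+.5)*2.5;cv2.circle(big,(int(q[0]),int(q[1])),4,col,-1)
s=r.state();dot(s["ee_pos"]-np.array([0,0,.008]),(0,0,255));print(s["ee_pos"])
for th,cols in ((.05,((0,255,0),(0,128,0))),(-.02,((255,255,0),(255,0,0)))):
  c,sn=np.cos(th),np.sin(th)
  for z,col in zip((.036,.014),cols):
    for x in (.182,.218):
      for y in (-.055,.055): dot(b2w(np.array([HX+x*c-z*sn,y,HZ+x*sn+z*c])),col)
dot(b2w(np.array([.158,.043,.137])),(255,0,255));dot(b2w(np.array([.158,-.043,.137])),(255,0,255))
cv2.imwrite("pics/c6.png",big[200:800,400:1200])
```

```text
[[309.7, 0.0, 325.0], [0.0, 309.7, 202.1], [0.0, 0.0, 1.0]] [ 0.693 -0.023  0.343] [-0.276 -0.1   -0.956]
[ 0.61750486 -0.04925248  0.16893439]
```

View pics/c6.png

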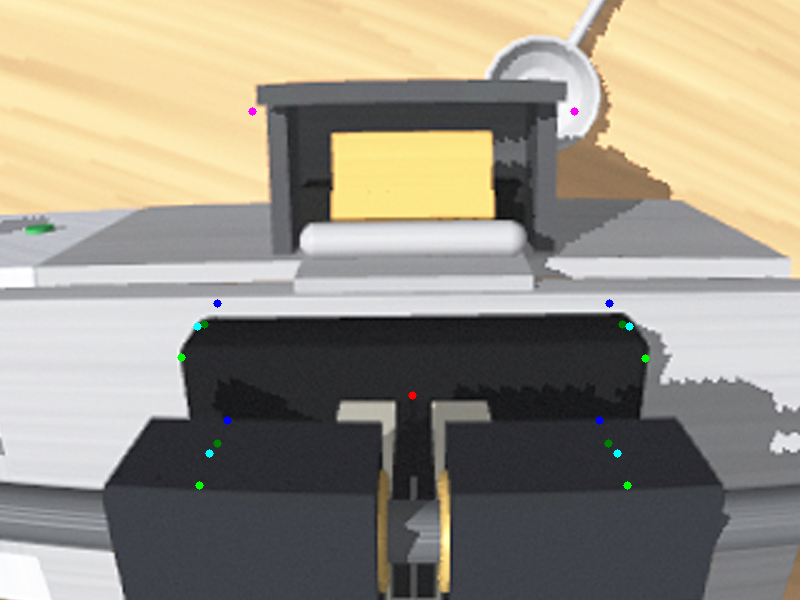

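The wrist view fits the lid at about 0.05 rad, with the grip's top edge corners at (185,350) and (645,350). It has not moved lately, so the tips are still above it. I'll continue down while feeling for contact.

Request:
play_rows([
  [0, 0, 0.0007, 0, 0, 0],
  [0, 0, 0.0007, 0, 0, 0],
  [0, 0, 0, 0, 0, 0],
])

```text
time: 15.65
ee_pos: [0.6175, -0.0492, 0.1674]
tcp_rot: [-180.0, -0.3, 19.7]
contact_force: [-0.2, -0.9, 0.5]
gripper_width: 0.0001
grasp_force: 0.0
```

Request:
play_rows([
  [0, 0, 0.0007, 0, 0, 0],
  [0, 0, 0, 0, 0, 0],
])

```text
time: 15.85
ee_pos: [0.6175, -0.0492, 0.1668]
tcp_rot: [-180.0, -0.3, 19.7]
contact_force: [-0.4, -0.6, 0.7]
gripper_width: 0.0009
grasp_force: 0.0
```

Request:
play_rows([
  [0, 0, 0.0007, 0, 0, 0],
  [0, 0, 0, 0, 0, 0],
])

```text
time: 16.05
ee_pos: [0.6175, -0.0492, 0.166]
tcp_rot: [-180.0, -0.3, 19.7]
contact_force: [-0.8, 0.3, 0.1]
gripper_width: 0.0004
grasp_force: 0.0
```

Request:
play_rows([
  [0, 0, 0.0007, 0, 0, 0],
  [0, 0, 0, 0, 0, 0],
])

```text
time: 16.25
ee_pos: [0.6175, -0.0492, 0.1654]
tcp_rot: [-180.0, -0.3, 19.7]
contact_force: [-0.5, 0.4, -0.6]
gripper_width: 0.0002
grasp_force: 0.0
```

Request:
play_rows([
  [0, 0, 0.0007, 0, 0, 0],
  [0, 0, 0, 0, 0, 0],
])

```text
time: 16.45
ee_pos: [0.6176, -0.0492, 0.165]
tcp_rot: [180.0, -0.3, 19.7]
contact_force: [-1.0, 0.2, 1.7]
gripper_width: 0.0005
grasp_force: 1.0
```

Contact has been made (1.7 N at TCP z 0.165). I'll use fine steps from here.

Request:
play_rows([
  [0, 0, 0.0005, 0, 0, 0],
  [0, 0, 0, 0, 0, 0],
])

```text
time: 16.65
ee_pos: [0.6177, -0.0492, 0.1646]
tcp_rot: [180.0, -0.3, 19.7]
contact_force: [-1.6, 1.6, 3.2]
gripper_width: 0.0006
grasp_force: 1.9
```

Request:
play_rows([
  [0, 0, 0.0005, 0, 0, 0],
  [0, 0, 0, 0, 0, 0],
])

```text
time: 16.85
ee_pos: [0.6178, -0.0492, 0.164]
tcp_rot: [180.0, -0.3, 19.7]
contact_force: [-0.6, 1.3, 4.7]
gripper_width: 0.0002
grasp_force: 2.0
```

Request:
play_rows([
  [0, 0, 0.0005, 0, 0, 0],
  [0, 0, 0, 0, 0, 0],
])

```text
time: 17.05
ee_pos: [0.6179, -0.0491, 0.1634]
tcp_rot: [180.0, -0.3, 19.7]
contact_force: [0.1, 0.6, 3.9]
gripper_width: 0.0005
grasp_force: 2.1
```

Request:
play_rows([
  [0, 0, 0.0005, 0, 0, 0],
  [0, 0, 0, 0, 0, 0],
])

```text
time: 17.25
ee_pos: [0.618, -0.0491, 0.1629]
tcp_rot: [180.0, -0.3, 19.7]
contact_force: [1.3, 1.0, 4.8]
gripper_width: 0.0003
grasp_force: 2.1
```

Request:
play_rows([
  [0, 0, 0.0005, 0, 0, 0],
  [0, 0, 0, 0, 0, 0],
])

```text
time: 17.45
ee_pos: [0.6181, -0.0491, 0.1625]
tcp_rot: [180.0, -0.3, 19.7]
contact_force: [2.5, 2.1, 4.8]
gripper_width: 0.0004
grasp_force: 2.2
```

Request:
play_rows([
  [0, 0, 0.0005, 0, 0, 0],
  [0, 0, 0, 0, 0, 0],
])

```text
time: 17.65
ee_pos: [0.6181, -0.049, 0.162]
tcp_rot: [180.0, -0.4, 19.7]
contact_force: [2.6, 2.0, 4.1]
gripper_width: 0.0007
grasp_force: 2.3
```

Request:
play_rows([
  [0, 0, 0.0005, 0, 0, 0],
  [0, 0, 0, 0, 0, 0],
])

```text
time: 17.85
ee_pos: [0.6182, -0.049, 0.1616]
tcp_rot: [180.0, -0.4, 19.7]
contact_force: [2.1, 1.9, 5.2]
gripper_width: 0.0004
grasp_force: 2.4
```

Request:
play_rows([
  [0, 0, 0.0005, 0, 0, 0],
  [0, 0, 0, 0, 0, 0],
])

```text
time: 18.05
ee_pos: [0.6183, -0.049, 0.1611]
tcp_rot: [180.0, -0.4, 19.7]
contact_force: [3.1, 2.6, 4.9]
gripper_width: 0.0005
grasp_force: 2.4
```

Request:
play_rows([
  [0, 0, 0.0005, 0, 0, 0],
  [0, 0, 0, 0, 0, 0],
])

```text
time: 18.25
ee_pos: [0.6184, -0.0489, 0.1607]
tcp_rot: [180.0, -0.4, 19.7]
contact_force: [2.3, 2.3, 4.9]
gripper_width: 0.0006
grasp_force: 2.6
```

Request:
play_rows([
  [0, 0, 0.0005, 0, 0, 0],
  [0, 0, 0, 0, 0, 0],
])

```text
time: 18.45
ee_pos: [0.6185, -0.0489, 0.1602]
tcp_rot: [180.0, -0.4, 19.7]
contact_force: [2.5, 3.0, 4.3]
gripper_width: 0.0005
grasp_force: 2.5
```

Request:
play_rows([
  [0, 0, 0.0005, 0, 0, 0],
  [0, 0, 0, 0, 0, 0],
])

```text
time: 18.65
ee_pos: [0.6186, -0.0489, 0.1597]
tcp_rot: [180.0, -0.4, 19.7]
contact_force: [2.6, 2.3, 4.1]
gripper_width: 0.0006
grasp_force: 2.4
```

Request:
play_rows([
  [0, 0, 0.0005, 0, 0, 0],
  [0, 0, 0, 0, 0, 0],
])

```text
time: 18.85
ee_pos: [0.6178, -0.0492, 0.1588]
tcp_rot: [180.0, -0.3, 19.7]
contact_force: [2.2, 1.1, 4.0]
gripper_width: 0.0003
grasp_force: 1.7
```

Request:
play_rows([
  [0, 0, 0.0005, 0, 0, 0],
  [0, 0, 0, 0, 0, 0],
])

```text
time: 19.05
ee_pos: [0.6169, -0.0494, 0.1577]
tcp_rot: [-180.0, -0.2, 19.7]
contact_force: [2.4, -0.2, 1.8]
gripper_width: 0.0004
grasp_force: 1.1
```

Request:
play_rows([
  [0, 0, 0, 0, 0, 0],
  [0, 0, 0, 0, 0, 0],
])

```text
time: 19.25
ee_pos: [0.6169, -0.0494, 0.1577]
tcp_rot: [-180.0, -0.2, 19.7]
contact_force: [1.0, -0.3, 1.2]
gripper_width: 0.0006
grasp_force: 0.6
```

Request:
play_rows([
  [0, 0, 0.0005, 0, 0, 0],
  [0, 0, 0, 0, 0, 0],
])

```text
time: 19.45
ee_pos: [0.617, -0.0494, 0.1574]
tcp_rot: [-180.0, -0.2, 19.7]
contact_force: [0.2, -0.2, 0.5]
gripper_width: 0.0004
grasp_force: 0.4
```

Request:
play_rows([
  [0, 0, 0.0005, 0, 0, 0],
  [0, 0, 0, 0, 0, 0],
])

```text
time: 19.65
ee_pos: [0.6171, -0.0493, 0.157]
tcp_rot: [-180.0, -0.2, 19.7]
contact_force: [-1.0, 0.1, 0.0]
gripper_width: 0.0006
grasp_force: 0.4
```

Request:
play_rows([
  [0, 0, 0.0005, 0, 0, 0],
  [0, 0, 0, 0, 0, 0],
])

```text
time: 19.85
ee_pos: [0.6173, -0.0493, 0.1566]
tcp_rot: [-180.0, -0.2, 19.7]
contact_force: [-0.3, -1.0, 1.7]
gripper_width: 0.0004
grasp_force: 0.5
```

Request:
play_rows([
  [0, 0, 0.0005, 0, 0, 0],
  [0, 0, 0, 0, 0, 0],
])

```text
time: 20.05
ee_pos: [0.6173, -0.0493, 0.1561]
tcp_rot: [-180.0, -0.3, 19.7]
contact_force: [-1.2, -0.9, 0.8]
gripper_width: 0.0002
grasp_force: 0.5
```

Request:
play_rows([
  [0, 0, 0.0005, 0, 0, 0],
  [0, 0, 0, 0, 0, 0],
])

```text
time: 20.25
ee_pos: [0.6175, -0.0492, 0.1557]
tcp_rot: [-180.0, -0.3, 19.7]
contact_force: [-0.6, -0.0, 1.1]
gripper_width: 0.0005
grasp_force: 0.6
```

Request:
play_rows([
  [0, 0, 0.0005, 0, 0, 0],
  [0, 0, 0, 0, 0, 0],
])

```text
time: 20.45
ee_pos: [0.6176, -0.0492, 0.1553]
tcp_rot: [-180.0, -0.3, 19.7]
contact_force: [-1.2, -0.2, 1.0]
gripper_width: 0.0004
grasp_force: 0.7
```

Request:
play_rows([
  [0, 0, 0.0005, 0, 0, 0],
  [0, 0, 0, 0, 0, 0],
])

```text
time: 20.65
ee_pos: [0.6177, -0.0492, 0.1548]
tcp_rot: [180.0, -0.3, 19.7]
contact_force: [-1.6, 0.4, 2.2]
gripper_width: 0.0005
grasp_force: 1.2
```

Run:
```python
from h import *
import cv2
b=r.capture("wrist")[:,:,::-1]; cv2.imwrite("pics/w7.png",b); p=r.camera_params("wrist");print((-p["R"].T@p["t"]).round(4))
o=cv2.imread("pics/side0.png");n=r.capture("side")[:,:,::-1];cv2.imwrite("pics/s7.png",n)
a=cv2.resize(n[120:280,280:440],(800,800),interpolation=2)[200:]
o=cv2.imread("pics/c4.png");cc=lambda im,x0,x1:im[270:345,x0:x1].astype(int).sum(2)
for x in (180,200,220,240,400,450,550): print(x,(o[255:345:8,x].sum(1)//3).tolist() if 0 else (o[255:360:7,x].mean(1).astype(int).tolist(),a[255:360:7,x].mean(1).astype(int).tolist()))
# grip block width in wrist: dark blob extents
g=b.max(2); 
for y in range(190,232,4):
    w=np.where(g[y,180:460]<60)[0]+180; print(y,w.min() if len(w) else None,w.max() if len(w) else None)
```

```text
[ 0.6928 -0.0225  0.3292]
180 ([154, 154, 154, 154, 154, 163, 152, 123, 109, 104, 139, 157, 193, 199, 199], [158, 158, 157, 158, 158, 157, 157, 157, 149, 120, 116, 157, 196, 201, 201])
200 ([153, 153, 152, 152, 151, 152, 146, 129, 107, 90, 131, 137, 186, 200, 199], [156, 155, 154, 154, 153, 154, 154, 162, 159, 125, 127, 139, 188, 203, 201])
220 ([154, 154, 154, 155, 154, 154, 165, 140, 113, 81, 112, 137, 194, 203, 198], [157, 157, 158, 158, 157, 158, 158, 159, 150, 130, 128, 127, 196, 205, 201])
240 ([153, 152, 153, 153, 153, 153, 153, 128, 121, 85, 98, 145, 179, 201, 199], [156, 156, 156, 156, 155, 156, 156, 155, 157, 139, 111, 126, 181, 202, 201])
400 ([149, 149, 149, 149, 149, 149, 148, 148, 148, 155, 130, 108, 102, 131, 178], [153, 154, 153, 153, 153, 152, 153, 152, 152, 152, 147, 126, 130, 125, 181])
450 ([154, 153, 154, 153, 153, 152, 152, 151, 152, 153, 152, 124, 122, 118, 161], [156, 157, 156, 157, 156, 155, 155, 155, 154, 153, 160, 146, 120, 122, 155])
550 ([147, 147, 147, 147, 148, 147, 147, 148, 148, 148, 148, 147, 137, 122, 100], [151, 151, 150, 150, 150, 150, 151, 151, 151, 151, 152, 152, 155, 128, 107])
190 None None
194 None None
198 None None
202 None None
206 354 411
210 237 415
214 235 419
218 231 420
222 231 420
226 231 419
230 232 419
```

Request:
play_rows([
  [0, 0, 0.0005, 0, 0, 0],
  [0, 0, 0, 0, 0, 0],
])

```text
time: 20.95
ee_pos: [0.6177, -0.0491, 0.1544]
tcp_rot: [180.0, -0.3, 19.7]
contact_force: [-1.7, -0.1, 3.3]
gripper_width: 0.0003
grasp_force: 1.7
```

Request:
play_rows([
  [0, 0, 0.0005, 0, 0, 0],
  [0, 0, 0, 0, 0, 0],
])

```text
time: 21.15
ee_pos: [0.6178, -0.0491, 0.154]
tcp_rot: [180.0, -0.3, 19.7]
contact_force: [-1.6, 0.3, 3.8]
gripper_width: 0.0009
grasp_force: 2.3
```

Request:
play_rows([
  [0, 0, 0.0005, 0, 0, 0],
  [0, 0, 0, 0, 0, 0],
])

```text
time: 21.35
ee_pos: [0.6179, -0.0491, 0.1536]
tcp_rot: [180.0, -0.3, 19.7]
contact_force: [-1.7, 1.7, 4.6]
gripper_width: 0.0006
grasp_force: 2.5
```

Request:
play_rows([
  [0, 0, 0.0005, 0, 0, 0],
  [0, 0, 0, 0, 0, 0],
])

```text
time: 21.55
ee_pos: [0.6179, -0.0491, 0.1532]
tcp_rot: [180.0, -0.3, 19.7]
contact_force: [-2.0, 2.1, 5.6]
gripper_width: 0.0007
grasp_force: 2.7
```

Request:
play_rows([
  [0, 0, 0.0005, 0, 0, 0],
  [0, 0, 0, 0, 0, 0],
])

```text
time: 21.75
ee_pos: [0.618, -0.0491, 0.1527]
tcp_rot: [180.0, -0.3, 19.7]
contact_force: [-1.8, 2.2, 6.0]
gripper_width: 0.0004
grasp_force: 3.0
```

Request:
play_rows([
  [0, 0, 0.0005, 0, 0, 0],
  [0, 0, 0, 0, 0, 0],
])

```text
time: 21.95
ee_pos: [0.6181, -0.049, 0.1523]
tcp_rot: [180.0, -0.4, 19.7]
contact_force: [-2.3, 0.7, 6.8]
gripper_width: 0.0001
grasp_force: 3.2
```

Request:
play_rows([
  [0, 0, 0.0005, 0, 0, 0],
  [0, 0, 0, 0, 0, 0],
])

```text
time: 22.15
ee_pos: [0.6182, -0.049, 0.1519]
tcp_rot: [180.0, -0.4, 19.7]
contact_force: [-1.0, 1.0, 6.3]
gripper_width: 0.0005
grasp_force: 3.4
```

Request:
play_rows([
  [0, 0, 0.0005, 0, 0, 0],
  [0, 0, 0, 0, 0, 0],
])

```text
time: 22.35
ee_pos: [0.6183, -0.049, 0.1515]
tcp_rot: [180.0, -0.4, 19.7]
contact_force: [-1.6, 2.1, 7.5]
gripper_width: 0.0006
grasp_force: 3.5
```

Request:
play_rows([
  [0, 0, 0.0005, 0, 0, 0],
  [0, 0, 0, 0, 0, 0],
])

```text
time: 22.55
ee_pos: [0.6183, -0.049, 0.1511]
tcp_rot: [180.0, -0.4, 19.7]
contact_force: [-1.2, 1.8, 6.5]
gripper_width: 0.0008
grasp_force: 3.6
```

Request:
play_rows([
  [0, 0, 0.0005, 0, 0, 0],
  [0, 0, 0, 0, 0, 0],
])

```text
time: 22.75
ee_pos: [0.6184, -0.0489, 0.1506]
tcp_rot: [180.0, -0.4, 19.7]
contact_force: [-1.7, 1.6, 7.5]
gripper_width: 0.0003
grasp_force: 3.7
```

Request:
play_rows([
  [0, 0, 0.0005, 0, 0, 0],
  [0, 0, 0, 0, 0, 0],
])

```text
time: 22.95
ee_pos: [0.6185, -0.0489, 0.1502]
tcp_rot: [180.0, -0.4, 19.7]
contact_force: [-1.7, 2.2, 7.0]
gripper_width: 0.0003
grasp_force: 3.7
```

Request:
play_rows([
  [0, 0, 0.0005, 0, 0, 0],
  [0, 0, 0, 0, 0, 0],
])

```text
time: 23.15
ee_pos: [0.6186, -0.0489, 0.1495]
tcp_rot: [180.0, -0.4, 19.7]
contact_force: [-0.5, 2.3, 6.0]
gripper_width: 0.0001
grasp_force: 3.0
```

Request:
play_rows([
  [0, 0, 0.0005, 0, 0, 0],
  [0, 0, 0, 0, 0, 0],
])

```text
time: 23.35
ee_pos: [0.6186, -0.0488, 0.1493]
tcp_rot: [180.0, -0.4, 19.7]
contact_force: [-1.3, 1.7, 8.7]
gripper_width: -0.0
grasp_force: 4.2
```

Request:
play_rows([
  [0, 0, 0.0005, 0, 0, 0],
  [0, 0, 0, 0, 0, 0],
])

```text
time: 23.55
ee_pos: [0.6187, -0.0488, 0.1493]
tcp_rot: [180.0, -0.4, 19.8]
contact_force: [-3.0, 1.6, 11.4]
gripper_width: -0.0
grasp_force: 5.5
```

Run:
```python
from h import *
import cv2
n=r.capture("side")[:,:,::-1];a=cv2.resize(n[120:280,280:440],(800,800),interpolation=2)[200:]
w=r.capture("wrist")[:,:,::-1]
o=cv2.imread("pics/s7.png");o=cv2.resize(o[120:280,280:440],(800,800),interpolation=2)[200:]
for x in (180,220,400,550): print(x,o[255:360:7,x].mean(1).astype(int).tolist(),a[255:360:7,x].mean(1).astype(int).tolist())
cv2.imwrite("pics/v10.png",np.hstack([cv2.resize(w[80:260,220:430],(420,360),interpolation=2),cv2.resize(a[60:400,100:460],(381,360))]))
```

```text
180 [158, 158, 157, 158, 158, 157, 157, 157, 149, 120, 116, 157, 196, 201, 201] [159, 158, 158, 158, 159, 159, 158, 158, 168, 147, 120, 148, 197, 202, 201]
220 [157, 157, 158, 158, 157, 158, 158, 159, 150, 130, 128, 127, 196, 205, 201] [159, 157, 158, 158, 158, 159, 159, 159, 158, 156, 132, 116, 193, 205, 201]
400 [153, 154, 153, 153, 153, 152, 153, 152, 152, 152, 147, 126, 130, 125, 181] [155, 155, 155, 154, 155, 154, 154, 153, 153, 154, 162, 150, 119, 112, 179]
550 [151, 151, 150, 150, 150, 150, 151, 151, 151, 151, 152, 152, 155, 128, 107] [152, 151, 152, 151, 153, 152, 152, 152, 152, 152, 152, 154, 160, 128, 116]
```

Request:
play_rows([
  [0, 0, -0.001, 0, 0, 0],
  [0, 0, 0, 0, 0, 0],
])

```text
time: 23.85
ee_pos: [0.6185, -0.0489, 0.1494]
tcp_rot: [180.0, -0.4, 19.7]
contact_force: [-0.5, 2.4, 7.0]
gripper_width: 0.0002
grasp_force: 3.3
```

Request:
play_rows([
  [0, 0, -0.001, 0, 0, 0],
  [0, 0, 0, 0, 0, 0],
])

```text
time: 24.05
ee_pos: [0.6176, -0.0492, 0.1495]
tcp_rot: [-180.0, -0.3, 19.7]
contact_force: [-0.0, 0.4, 2.9]
gripper_width: 0.0007
grasp_force: 1.4
```

Request:
play_rows([
  [0, 0, -0.001, 0, 0, 0],
  [0, 0, 0, 0, 0, 0],
])

```text
time: 24.25
ee_pos: [0.6172, -0.0493, 0.1503]
tcp_rot: [-180.0, -0.2, 19.7]
contact_force: [0.1, 0.4, 0.7]
gripper_width: 0.0003
grasp_force: 0.0
```

Request:
play_rows([
  [0, 0, -0.001, 0, 0, 0],
  [0, 0, 0, 0, 0, 0],
])

```text
time: 24.45
ee_pos: [0.6175, -0.0493, 0.1517]
tcp_rot: [-180.0, -0.3, 19.7]
contact_force: [0.1, 1.1, -1.2]
gripper_width: 0.0006
grasp_force: 0.0
```

View pics/v10.png

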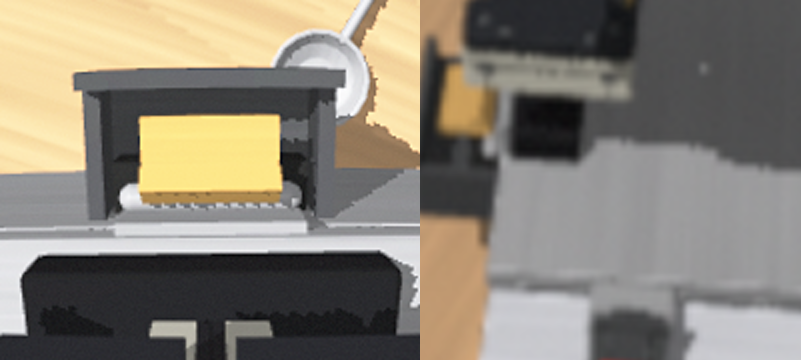

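The brass nose now sits over the striker bar (about 210,160), and the force falls to zero within 1 mm of backing off, so the lid is caught. I'll lift away and go to the bolt.

Request:
play_rows([
  [0, 0, -0.02, 0, 0, 0],
  [0, 0, -0.045, 0, 0, 0],
  [0, 0, -0.045, 0, 0, 0],
  [-0.008, -0.044, 0, 0, 0, 0],
  [-0.008, -0.044, 0, 0, 0, 0],
  [-0.008, -0.044, 0, 0, 0, 0],
  [-0.008, -0.044, 0, 0, 0, 0],
  [-0.008, -0.044, 0, 0, 0, 0],
  [-0.008, -0.044, 0, 0, 0, 0],
  [0, 0, 0, 0, 0, 0],
])

```text
time: 25.45
ee_pos: [0.4808, 0.1864, 0.2619]
tcp_rot: [-179.9, -0.3, 20.0]
contact_force: [0.6, 0.0, -0.1]
gripper_width: 0.0006
grasp_force: 0.0
```

Run:
```python
from h import *
import cv2
goal([.038,.264,.151])
n=r.capture("top")[:,:,::-1]
n2=r.capture("side")[:,:,::-1]
for nm,im in(("top",n),("side",n2)):
    h=cv2.cvtColor(im,cv2.COLOR_BGR2HSV)
    m=((h[...,0]<8)|(h[...,0]>172))&(h[...,1]>150)&(h[...,2]>80)
    k,l,st,c=cv2.connectedComponentsWithStats(m.astype(np.uint8))
    for i in range(1,k):
        if st[i,4]>15:
            P=onz(nm,c[i],.178);q=Ro.from_euler("z",-BT).as_matrix()[:2,:2]@(P[:2]-[BX,BY]);print(nm,c[i].round(1),st[i,4],q.round(4))
```

```text
target [0.4825 0.1826 0.159 ] shift [-0.0003  0.0043  0.1029] turn [-0.0011 -0.0058  0.005 ]
top [532.8 122.5] 616 [ 0.0497 -0.5531]
side [248.1 231.9] 99 [0.2554 0.1952]
```

Request:
play_rows([
  [0, 0, 0.035, 0, 0, 0],
  [0, 0, 0.035, 0, 0, 0],
  [0, 0, 0.02, 0, 0, 0],
  [0, 0, 0.012, 0, 0, 0],
  [0, 0, 0, 0, 0, 0],
])

```text
time: 26.05
ee_pos: [0.4831, 0.1818, 0.1581]
tcp_rot: [179.9, -0.1, 19.6]
contact_force: [-0.5, 0.5, 0.1]
gripper_width: 0.0004
grasp_force: 0.0
```

Request:
play_rows([
  [0, 0.005, 0, 0, 0, 0],
  [0, 0.005, 0, 0, 0, 0],
  [0, 0.005, 0, 0, 0, 0],
  [0, 0.004, 0, 0, 0, 0],
])

```text
time: 26.45
ee_pos: [0.4902, 0.1649, 0.1603]
tcp_rot: [-180.0, -0.4, 19.7]
contact_force: [-0.1, 0.6, 0.3]
gripper_width: 0.0004
grasp_force: 0.0
```

Request:
play_rows([
  [0, 0.004, 0, 0, 0, 0],
  [0, 0.004, 0, 0, 0, 0],
  [0, 0, 0, 0, 0, 0],
])

```text
time: 26.75
ee_pos: [0.4925, 0.1573, 0.1596]
tcp_rot: [180.0, -0.3, 19.7]
contact_force: [-0.2, 0.7, -0.4]
gripper_width: 0.0002
grasp_force: 0.0
```

Request:
play_rows([
  [0, 0.004, 0, 0, 0, 0],
  [0, 0.004, 0, 0, 0, 0],
  [0, 0, 0, 0, 0, 0],
])

```text
time: 27.05
ee_pos: [0.4952, 0.1499, 0.1595]
tcp_rot: [-180.0, -0.3, 19.7]
contact_force: [0.5, -1.2, 0.2]
gripper_width: 0.0006
grasp_force: 0.0
```

Request:
play_rows([
  [0, 0.003, 0, 0, 0, 0],
  [0, 0.003, 0, 0, 0, 0],
  [0, 0, 0, 0, 0, 0],
])

```text
time: 27.35
ee_pos: [0.4973, 0.1443, 0.1595]
tcp_rot: [180.0, -0.3, 19.7]
contact_force: [0.3, 1.5, -0.5]
gripper_width: 0.0005
grasp_force: 0.3
```

Request:
play_rows([
  [0, 0.003, 0, 0, 0, 0],
  [0, 0.003, 0, 0, 0, 0],
  [0, 0, 0, 0, 0, 0],
])

```text
time: 27.65
ee_pos: [0.4993, 0.1385, 0.1595]
tcp_rot: [180.0, -0.3, 19.7]
contact_force: [-0.8, 1.2, -0.5]
gripper_width: 0.001
grasp_force: 0.3
```

Request:
play_rows([
  [0, 0.003, 0, 0, 0, 0],
  [0, 0.003, 0, 0, 0, 0],
  [0, 0, 0, 0, 0, 0],
])

```text
time: 27.95
ee_pos: [0.5013, 0.1329, 0.1596]
tcp_rot: [180.0, -0.3, 19.7]
contact_force: [-0.0, 2.4, 0.5]
gripper_width: 0.0005
grasp_force: 0.3
```

```bash
cat > st.py <<'E'
from h import *
s=r.state();q=Ro.from_euler("z",-BT).as_matrix()
print(s["time"],"bath xy",(q[:2,:2]@(s["ee_pos"][:2]-[BX,BY])).round(4),"F bath",(q@s["contact_force"]).round(1))
import cv2
for nm in ("top","side","wrist"):
    im=r.capture(nm)[:,:,::-1];h=cv2.cvtColor(im,cv2.COLOR_BGR2HSV)
    m=((h[...,0]<8)|(h[...,0]>172))&(h[...,1]>150)&(h[...,2]>70)
    k,l,sx,c=cv2.connectedComponentsWithStats(m.astype(np.uint8))
    for i in range(1,k):
        if sx[i,4]>6: print(nm,c[i].round(1),sx[i,4])
cv2.imwrite("pics/w_last.png",im)
E
python3 st.py
```

```text
27.95 bath xy [0.039  0.2109] F bath [0.8 2.3 0.5]
top [532.9 122.5] 615
side [248.1 231.9] 100
wrist [363.6 235.2] 540
```

Request:
play_rows([
  [0, 0.003, 0, 0, 0, 0],
  [0, 0.003, 0, 0, 0, 0],
  [0, 0.003, 0, 0, 0, 0],
  [0, 0, 0, 0, 0, 0],
])

```text
time: 28.5
ee_pos: [0.5042, 0.1243, 0.1595]
tcp_rot: [180.0, -0.3, 19.7]
contact_force: [-0.4, 0.8, -0.1]
gripper_width: 0.0005
grasp_force: 0.2
```

Request:
play_rows([
  [0, 0.002, 0, 0, 0, 0],
  [0, 0.002, 0, 0, 0, 0],
  [0, 0.002, 0, 0, 0, 0],
  [0, 0, 0, 0, 0, 0],
])

```text
time: 28.9
ee_pos: [0.5052, 0.1226, 0.1596]
tcp_rot: [-179.7, -0.4, 19.7]
contact_force: [-13.1, 19.1, 5.6]
gripper_width: 0.0001
grasp_force: 11.3
```

Request:
play_rows([
  [0, 0.002, 0, 0, 0, 0],
  [0, 0.002, 0, 0, 0, 0],
  [0, 0, 0, 0, 0, 0],
])

```text
time: 29.2
ee_pos: [0.5056, 0.1223, 0.1598]
tcp_rot: [-179.4, -0.4, 19.7]
contact_force: [-24.5, 36.7, 11.8]
gripper_width: 0.0001
grasp_force: 21.2
```

```bash
python3 st.py
```

```text
29.2 bath xy [0.0394 0.1995] F bath [-10.7  42.8  11.8]
top [532.9 122.6] 621
side [248.2 231.8] 100
wrist [362.2 235.6] 505
```

Request:
play_rows([
  [0, -0.005, 0, 0, 0, 0],
  [0, -0.015, 0, 0, 0, 0],
  [0, -0.015, 0, 0, 0, 0],
  [0, 0, -0.04, 0, 0, 0],
  [0, 0, -0.04, 0, 0, 0],
  [0, -0.045, -0.02, 0, 0, 0],
  [0, -0.045, 0, 0, 0, 0],
  [0, -0.045, 0, 0, 0, 0],
  [0, -0.045, 0, 0, 0, 0],
  [0, 0, 0, 0, 0, 0],
])

```text
time: 30.35
ee_pos: [0.4332, 0.3215, 0.2592]
tcp_rot: [-180.0, -0.3, 19.9]
contact_force: [0.4, -1.5, -0.5]
gripper_width: 0.0005
grasp_force: 0.0
```

```bash
cat > k.py <<'E'
from h import *
import cv2
for nm in ("top","side"):
    im=r.capture(nm)[:,:,::-1];cv2.imwrite(f"pics/{nm}_end.png",im)
    for tag,i in (("old",cv2.imread(f"pics/{nm}0.png")),("new",im)):
        h=cv2.cvtColor(i,cv2.COLOR_BGR2HSV);m=((h[...,0]<10)|(h[...,0]>170))&(h[...,1]>120)&(h[...,2]>50)
        u0,u1,v0,v1=(250,300,215,245) if nm=="top" else (325,360,205,260)
        ys,xs=np.where(m[v0:v1,u0:u1]); 
        if len(xs)==0: print(nm,tag,"none");continue
        c=(xs.mean()+u0,ys.mean()+v0);P=onz(nm,c,.178);print(nm,tag,np.round(c,1),len(xs),(Ro.from_euler("z",-BT).as_matrix()[:2,:2]@(P[:2]-[BX,BY])).round(4))
E
python3 k.py
```

```text
top old [262.2 229.5] 38 [0.0393 0.2077]
top new [273.4 225.3] 50 [0.0392 0.1779]
side old [336.6 221.8] 495 [0.0472 0.1422]
side new none
```

Request:
play_rows([
  [0, -0.045, -0.01, 0, 0, 0],
  [0, -0.045, -0.01, 0, 0, 0],
  [0, -0.045, 0, 0, 0, 0],
  [0, -0.045, 0, 0, 0, 0],
  [0, 0, 0, 0, 0, 0],
])

```text
time: 30.95
ee_pos: [0.3728, 0.4899, 0.2783]
tcp_rot: [180.0, -0.2, 19.8]
contact_force: [1.5, -1.0, -0.6]
gripper_width: 0.0004
grasp_force: 0.0
```

```bash
sed -i 's/(325,360,205,260)/(325,365,190,260)/' k.py; python3 k.py
python3 - <<'E'
import cv2,numpy as np
f=lambda n,b:cv2.resize(cv2.imread(f"pics/{n}.png")[b[0]:b[1],b[2]:b[3]],(380,300),interpolation=2)
for nm,b in(("top",(215,245,250,300)),("side",(190,260,325,365))):
  for t in("0","_end"):
    i=cv2.imread(f"pics/{nm}{t}.png");h=cv2.cvtColor(i,cv2.COLOR_BGR2HSV);m=((h[...,0]<10)|(h[...,0]>170))&(h[...,1]>120)&(h[...,2]>50)
    m=m[b[0]:b[1],b[2]:b[3]].astype(np.uint8);k,l,s,c=cv2.connectedComponentsWithStats(m);print(nm,t,[ (s[j].tolist()) for j in range(1,k) if s[j,4]>5])
T=(205,250,245,302);S=(185,275,305,405)
cv2.imwrite("pics/end.png",np.vstack([np.hstack([f("top0",T),f("top_end",T)]),np.hstack([f("side0",S),f("side_end",S)])]))
E
```

```text
top old [262.2 229.5] 38 [0.0393 0.2077]
top new [273.4 225.4] 49 [0.039  0.1779]
side old [336.6 221.8] 495 [0.0472 0.1422]
side new none
top 0 [[9, 11, 7, 8, 38]]
top _end [[20, 6, 8, 10, 49]]
side 0 [[0, 15, 24, 18, 349], [0, 32, 20, 4, 28], [8, 50, 12, 12, 118]]
side _end []
```

Request:
play_rows([
  [-0.017, -0.04, 0, 0, 0, 0],
  [-0.017, -0.04, 0, 0, 0, 0],
  [-0.017, -0.04, 0, 0, 0, 0],
  [-0.017, -0.04, 0, 0, 0, 0],
  [0, 0, 0, 0, 0, 0],
])

```text
time: 31.55
ee_pos: [0.254, 0.6161, 0.2785]
tcp_rot: [180.0, -0.3, 19.8]
contact_force: [0.3, -1.0, -0.1]
gripper_width: 0.0003
grasp_force: 0.0
```

```bash
cat > m.py <<'E'
from h import *
import cv2
Q=Ro.from_euler("z",-BT).as_matrix()[:2,:2]
for nm,b in(("top",(215,245,250,300)),("side",(180,260,320,370))):
  cv2.imwrite(f"pics/{nm}_end.png",r.capture(nm)[:,:,::-1])
  for t in("0","_end"):
    i=cv2.imread(f"pics/{nm}{t}.png");h=cv2.cvtColor(i,cv2.COLOR_BGR2HSV);m=((h[...,0]<10)|(h[...,0]>170))&(h[...,1]>120)&(h[...,2]>50)
    m=m[b[0]:b[1],b[2]:b[3]].astype(np.uint8);k,l,s,c=cv2.connectedComponentsWithStats(m)
    for j in range(1,k):
      if s[j,4]>5:
        u=c[j]+[b[2],b[0]];print(nm,t,s[j].tolist(),(Q@(onz(nm,u,.175)[:2]-[BX,BY])).round(4))
E
python3 m.py
```

```text
top 0 [9, 11, 7, 8, 38] [0.0398 0.2079]
top _end [20, 6, 8, 10, 48] [0.0395 0.1782]
side 0 [2, 25, 27, 18, 370] [0.0518 0.1145]
side 0 [4, 42, 21, 4, 30] [0.0553 0.146 ]
side 0 [13, 60, 12, 12, 118] [0.0384 0.2096]
side _end [14, 50, 11, 11, 113] [0.0382 0.1789]
```

Run:
```python
from h import *
goal([.038,.245,.254]);goal([.038,.245,.146])
im=r.capture("side");import cv2
# lid edge vs caught-time, jar position
for n in("side",):
  for t in ("0","_end"):
    h=cv2.cvtColor(cv2.imread(f"pics/{n}{t}.png"),cv2.COLOR_BGR2HSV)[225:275,365:400]
    m=(abs(h[...,0].astype(int)-60)<20)&(h[...,1]>100);ys,xs=np.where(m);print("jar",t,xs.mean(),ys.mean(),len(xs))
a=cv2.resize(cv2.imread("pics/side_end.png")[120:280,280:440],(800,800),interpolation=2)[200:]
for x in (180,220,400,550): print(x,a[255:360:7,x].mean(1).astype(int).tolist())
```

```text
target [0.4889 0.1647 0.262 ] shift [0.0674 0.5013 0.0178] turn [ 0.0008 -0.0049  0.0004]
target [0.4889 0.1647 0.154 ] shift [0.0669 0.5012 0.1258] turn [ 0.0008 -0.0049  0.0004]
jar 0 16.193939393939395 14.63030303030303 165
jar _end 16.193939393939395 14.63030303030303 165
180 [141, 141, 142, 142, 140, 141, 141, 140, 150, 130, 107, 131, 175, 180, 179]
220 [140, 140, 140, 141, 140, 141, 142, 141, 141, 138, 117, 101, 171, 183, 180]
400 [138, 138, 138, 138, 136, 137, 137, 137, 137, 137, 145, 132, 104, 98, 159]
550 [135, 135, 135, 135, 135, 135, 135, 134, 135, 135, 135, 137, 142, 113, 102]
```

Request:
play_rows([
  [0.006, 0.046, 0, 0, 0, 0],
  [0.006, 0.046, 0, 0, 0, 0],
  [0.006, 0.046, 0, 0, 0, 0],
  [0.006, 0.046, 0, 0, 0, 0],
  [0.006, 0.046, 0, 0, 0, 0],
  [0.006, 0.046, 0, 0, 0, 0],
  [0.006, 0.046, 0, 0, 0, 0],
  [0.006, 0.046, 0, 0, 0, 0],
  [0.006, 0.046, 0, 0, 0, 0],
  [0.006, 0.046, 0, 0, 0, 0],
])

```text
time: 32.7
ee_pos: [0.468, 0.198, 0.2804]
tcp_rot: [-180.0, -0.4, 19.6]
contact_force: [0.8, 0.6, 1.0]
gripper_width: 0.0002
grasp_force: 0.0
```

Request:
play_rows([
  [0.006, 0.04, 0, 0, 0, 0],
  [0, 0, 0.035, 0, 0, 0],
  [0, 0, 0.035, 0, 0, 0],
  [0, 0, 0.035, 0, 0, 0],
  [0, 0, 0.018, 0, 0, 0],
  [0, 0, 0, 0, 0, 0],
])

```text
time: 33.3
ee_pos: [0.4857, 0.1634, 0.1545]
tcp_rot: [179.9, -0.0, 19.6]
contact_force: [-0.0, -0.8, -0.1]
gripper_width: 0.0008
grasp_force: 0.0
```

Run:
```python
from h import *
goal([.038,.205,.146]);print(r.state()["contact_force"])
```

```text
target [0.5024 0.127  0.154 ] shift [0.0036 0.0399 0.0005] turn [ 0.0012 -0.0008 -0.0023]
[-0.03024008 -0.84488187 -0.07854295]
```

Request:
play_rows([
  [0.002, 0.009, 0, 0, 0, 0],
  [0.002, 0.009, 0, 0, 0, 0],
  [0, 0.009, 0, 0, 0, 0],
  [0, 0.008, 0, 0, 0, 0],
  [0, 0.003, 0, 0, 0, 0],
  [0, 0, 0, 0, 0, 0],
])

```text
time: 33.9
ee_pos: [0.5039, 0.1315, 0.1567]
tcp_rot: [-180.0, -0.3, 19.7]
contact_force: [-0.7, 0.2, 0.5]
gripper_width: 0.0003
grasp_force: 0.0
```

Request:
play_rows([
  [0, 0.002, 0, 0, 0, 0],
  [0, 0, 0, 0, 0, 0],
])

```text
time: 34.1
ee_pos: [0.5044, 0.1302, 0.1565]
tcp_rot: [180.0, -0.3, 19.7]
contact_force: [0.1, 0.2, -0.4]
gripper_width: 0.0004
grasp_force: 0.0
```

Request:
play_rows([
  [0, 0.002, 0, 0, 0, 0],
  [0, 0, 0, 0, 0, 0],
])

```text
time: 34.3
ee_pos: [0.5051, 0.1283, 0.1565]
tcp_rot: [180.0, -0.3, 19.7]
contact_force: [-0.1, -0.5, -0.0]
gripper_width: 0.0003
grasp_force: 0.0
```

Request:
play_rows([
  [0, 0.002, 0, 0, 0, 0],
  [0, 0, 0, 0, 0, 0],
])

```text
time: 34.5
ee_pos: [0.5058, 0.1263, 0.1565]
tcp_rot: [180.0, -0.3, 19.7]
contact_force: [-0.1, 0.2, 0.5]
gripper_width: 0.0006
grasp_force: 0.0
```

Request:
play_rows([
  [0, 0.002, 0, 0, 0, 0],
  [0, 0, 0, 0, 0, 0],
])

```text
time: 34.7
ee_pos: [0.5065, 0.1243, 0.1565]
tcp_rot: [180.0, -0.3, 19.7]
contact_force: [0.7, -1.1, 0.2]
gripper_width: 0.0005
grasp_force: 0.0
```

Request:
play_rows([
  [0, 0.001, 0, 0, 0, 0],
  [0, 0, 0, 0, 0, 0],
])

```text
time: 34.9
ee_pos: [0.5068, 0.1237, 0.1566]
tcp_rot: [-180.0, -0.3, 19.7]
contact_force: [-1.7, 3.0, 0.3]
gripper_width: 0.0004
grasp_force: 0.9
```

Request:
play_rows([
  [0, 0.001, 0, 0, 0, 0],
  [0, 0, 0, 0, 0, 0],
])

```text
time: 35.1
ee_pos: [0.5069, 0.1236, 0.1566]
tcp_rot: [-179.9, -0.3, 19.7]
contact_force: [-4.8, 5.5, 2.9]
gripper_width: 0.0004
grasp_force: 3.5
```

Request:
play_rows([
  [0, 0.001, 0, 0, 0, 0],
  [0, 0, 0, 0, 0, 0],
])

```text
time: 35.3
ee_pos: [0.507, 0.1236, 0.1566]
tcp_rot: [-179.8, -0.3, 19.7]
contact_force: [-6.7, 10.6, 3.7]
gripper_width: 0.0003
grasp_force: 6.0
```

Request:
play_rows([
  [0, 0.001, 0, 0, 0, 0],
  [0, 0, 0, 0, 0, 0],
])

```text
time: 35.5
ee_pos: [0.5071, 0.1235, 0.1567]
tcp_rot: [-179.8, -0.4, 19.7]
contact_force: [-9.2, 14.8, 4.3]
gripper_width: 0.0003
grasp_force: 8.5
```

```bash
python3 st.py
```

```text
35.5 bath xy [0.0412 0.2001] F bath [-3.7 17.1  4.3]
top [532.9 122.5] 619
side [248.1 231.9] 100
wrist [363.2 237.7] 398
```

Request:
play_rows([
  [0, -0.006, 0, 0, 0, 0],
  [-0.003, -0.006, 0, 0, 0, 0],
  [0, 0, -0.009, 0, 0, 0],
  [0, 0.003, 0, 0, 0, 0],
  [0, 0.002, 0, 0, 0, 0],
  [0, 0, 0, 0, 0, 0],
])

```text
time: 36.25
ee_pos: [0.5027, 0.1257, 0.1655]
tcp_rot: [180.0, -0.3, 19.7]
contact_force: [-0.1, 0.1, -0.7]
gripper_width: 0.0001
grasp_force: 0.0
```

Request:
play_rows([
  [0, 0.003, 0, 0, 0, 0],
  [0, 0, 0, 0, 0, 0],
])

```text
time: 36.45
ee_pos: [0.5036, 0.123, 0.1654]
tcp_rot: [180.0, -0.3, 19.7]
contact_force: [0.4, -0.5, 0.1]
gripper_width: 0.0006
grasp_force: 0.0
```

Request:
play_rows([
  [0, 0.002, 0, 0, 0, 0],
  [0, 0, 0, 0, 0, 0],
])

```text
time: 36.65
ee_pos: [0.5041, 0.122, 0.1654]
tcp_rot: [-179.9, -0.3, 19.7]
contact_force: [-1.7, 3.1, -0.7]
gripper_width: 0.0004
grasp_force: 1.8
```

Request:
play_rows([
  [0, 0.001, 0, 0, 0, 0],
  [0, 0, 0, 0, 0, 0],
])

```text
time: 36.85
ee_pos: [0.5042, 0.1219, 0.1654]
tcp_rot: [-179.9, -0.3, 19.7]
contact_force: [-5.2, 6.7, 0.4]
gripper_width: 0.0002
grasp_force: 4.1
```

Request:
play_rows([
  [0, 0.001, 0, 0, 0, 0],
  [0, 0, 0, 0, 0, 0],
])

```text
time: 37.05
ee_pos: [0.5043, 0.1217, 0.1654]
tcp_rot: [-179.8, -0.3, 19.7]
contact_force: [-6.0, 11.6, 2.3]
gripper_width: 0.0
grasp_force: 6.4
```

```bash
python3 st.py
```

```text
37.05 bath xy [0.038  0.1993] F bath [-1.7 13.   2.3]
top [532.9 122.5] 618
side [248.1 231.9] 99
wrist [360.9 232.5] 612
```

Run:
```python
from h import *
import cv2
Q=Ro.from_euler("z",-BT).as_matrix()[:2,:2]
for t in("0","_end"):
  for nm,b in(("top",(150,190,300,350)),("side",(170,215,285,325))):
    i=cv2.imread(f"pics/{nm}{t}.png");h=cv2.cvtColor(i,cv2.COLOR_BGR2HSV)[b[0]:b[1],b[2]:b[3]]
    m=(abs(h[...,0].astype(int)-18)<7)&(h[...,1]>110)&(h[...,2]>(150 if nm=="top" else 110))
    k,l,s,c=cv2.connectedComponentsWithStats(m.astype(np.uint8))
    for j in range(1,k):
      if 20<s[j,4]<400:
        ys,xs=np.where(l==j);P=np.array([Q@(onz(nm,(x+b[2],y+b[0]),.135)[:2]-[BX,BY]) for x,y in zip(xs,ys)]);print(nm,t,s[j].tolist(),c[j].round(1),"x' range",np.percentile(P[:,0],[3,50,97]).round(4),"y'",np.median(P[:,1]).round(4))
```

```text
top 0 [17, 15, 16, 11, 106] [24.3 19.6] x' range [0.1294 0.1382 0.1469] y' 0.0012
side 0 [19, 12, 10, 15, 120] [23.5 19.8] x' range [0.1239 0.1349 0.147 ] y' 0.0034
top _end [17, 15, 16, 10, 98] [24.3 19.5] x' range [0.1306 0.1385 0.1466] y' 0.0012
side _end [19, 12, 10, 16, 120] [23.5 19.9] x' range [0.1241 0.1349 0.147 ] y' 0.0037
```

Request:
play_rows([
  [0, -0.01, 0, 0, 0, 0],
  [0, -0.015, 0, 0, 0, 0],
  [0, -0.01, -0.03, 0, 0, 0],
  [0, 0, -0.04, 0, 0, 0],
  [0, 0, -0.02, 0, 0, 0],
  [0, 0, 0, 0, 0, 0],
])

```text
time: 37.8
ee_pos: [0.4943, 0.1533, 0.259]
tcp_rot: [-180.0, -0.6, 19.8]
contact_force: [-0.3, -0.3, -0.5]
gripper_width: 0.0003
grasp_force: 0.0
```

Request:
play_rows([
  [-0.01, -0.046, 0, 0, 0, 0],
  [-0.01, -0.046, 0, 0, 0, 0],
  [-0.01, -0.046, 0, 0, 0, 0],
  [-0.01, -0.046, 0, 0, 0, 0],
  [-0.01, -0.046, 0, 0, 0, 0],
  [-0.01, -0.046, 0, 0, 0, 0],
  [-0.01, -0.046, 0, 0, 0, 0],
  [-0.01, -0.046, 0, 0, 0, 0],
  [-0.01, -0.046, 0, 0, 0, 0],
  [0, -0.04, 0, 0, 0, 0],
])

```text
time: 38.8
ee_pos: [0.2528, 0.5508, 0.2544]
tcp_rot: [179.9, -0.3, 19.8]
contact_force: [1.5, 0.4, -0.4]
gripper_width: 0.0005
grasp_force: 0.0
```

```bash
python3 m.py
python3 - <<'E'
from h import *
import cv2
# dark guide (cheeks) extents along y' in the side view, before/after, for the tab's place in its guide
Q=Ro.from_euler("z",-BT).as_matrix()[:2,:2]
for t in("0","_end"):
    i=cv2.imread(f"pics/side{t}.png");col=[]
    for y in np.arange(.12,.235,.005):
        v=[]
        for dx,z in((0,.150),(-.0135,.150),(.0135,.150)):
            u=proj("side",b2w(np.array([.0385+dx,y,z])));v.append("/".join(str(k) for k in i[int(round(u[1])),int(round(u[0]))][::-1]))
        col.append(f"{y:.3f} "+" ".join(v))
    print(t,*col,sep="\n")
E
```

```text
top 0 [9, 11, 7, 8, 38] [0.0398 0.2079]
top _end [20, 6, 8, 10, 49] [0.0399 0.1781]
side 0 [2, 25, 27, 18, 370] [0.0518 0.1145]
side 0 [4, 42, 21, 4, 30] [0.0553 0.146 ]
side 0 [13, 60, 12, 12, 118] [0.0384 0.2096]
side _end [14, 50, 11, 11, 111] [0.0383 0.1787]
0
0.120 38/27/27 29/25/24 31/26/25
0.125 64/23/23 36/26/22 47/22/20
0.130 92/51/50 104/94/92 110/84/84
0.135 134/133/135 130/129/129 131/121/123
0.140 161/162/165 161/161/165 161/162/166
0.145 133/133/136 180/179/184 165/165/170
0.150 59/59/60 102/102/105 117/117/121
0.155 58/59/60 54/54/55 56/56/57
0.160 61/61/63 56/57/58 60/61/61
0.165 62/62/63 63/62/63 62/63/63
0.170 61/62/63 59/61/60 65/66/67
0.175 92/53/53 61/58/59 68/66/67
0.180 134/43/41 79/55/55 92/56/55
0.185 160/40/38 61/32/33 105/48/47
0.190 139/35/33 52/29/29 104/46/45
0.195 129/31/30 42/30/30 102/45/44
0.200 126/32/30 39/32/32 71/64/65
0.205 114/37/36 70/29/28 71/62/64
0.210 57/54/54 50/48/48 55/54/55
0.215 75/74/76 50/51/52 51/52/52
0.220 180/181/185 67/66/69 62/63/63
0.225 184/184/188 121/121/124 126/126/130
0.230 184/184/188 182/182/187 184/185/189
_end
0.120 59/60/61 125/125/126 138/138/139
0.125 61/61/61 130/130/132 138/138/139
0.130 59/60/61 77/77/77 127/128/128
0.135 61/62/63 80/80/80 134/135/135
0.140 59/58/60 79/78/80 137/137/138
0.145 121/43/43 81/75/75 121/96/97
0.150 157/40/37 57/44/45 105/67/66
0.155 155/40/38 41/30/30 105/42/41
0.160 127/31/30 39/33/32 99/42/41
0.165 123/30/28 38/33/33 101/43/43
0.170 123/31/29 58/32/31 72/63/64
0.175 102/49/48 46/37/37 69/64/64
0.180 59/51/53 58/60/60 62/62/63
0.185 76/77/78 63/64/64 62/63/62
0.190 104/104/107 63/64/64 61/61/62
0.195 105/104/107 62/63/64 60/60/62
0.200 135/135/139 62/62/63 64/64/65
0.205 110/110/113 71/72/73 62/62/63
0.210 157/158/163 62/63/64 51/51/52
0.215 168/170/174 55/56/57 50/50/51
0.220 179/180/184 64/64/66 62/62/63
0.225 179/178/183 118/118/122 124/125/127
0.230 180/181/185 177/177/183 180/180/184
```

```bash
python3 -c "
from rig import r
print(r.sign_off())"
```

```text
the job is handed in; nothing more can be done
None
```

I handed the job in with the lid caught and the bolt pushed to a hard stop over it, but I can't confirm the bolt passed 31 mm. The images show about 30–31 mm of travel, and it stopped at the same place on three pushes (43 N on the first); the press on the lid peaked at about 11 N measured, and the spice jar, the only bystander I re-measured, had not moved.

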